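# Fetch the spare column from its case

### The arm

A 6-joint arm with a two-finger parallel gripper is mounted at the origin on the work surface; the furniture and walls round the work are solid. World frame = base frame: x ahead of the robot, y to its left, z up, the work surface at z = 0. Lengths are in m, angles in rad, forces in N, time in s.
With the tool pointing down it reaches from about 0.3 to 0.875 m from the base axis. Payload 6.4 kg.
Tool frame: the origin (TCP) lies on the centre line of the jaws, within the pads' length; the fingertips stand 19 mm ahead of it and the grasp point (between the pads) is the TCP (r.finger_overhang is the distance from the TCP to the fingertips, in m); y points along the fingers, x is the direction in which the jaws open and shut, and the axes are right-handed (so a half turn about y gives the same grasp; the last joint's range is limited). The gripper opens to 85 mm and grips with 20 to 120 N. Pads are 22 mm wide; open, the fingers measure 114 mm over their backs; the gripper's body (76 mm by 85 mm) begins 54 mm behind the grasp point. The pads swing forward as they close: fully open they stand 13 mm farther back than shut.
Start: joints at [1.123, 0.181, 1.607, -0, 1.354, -0.206], TCP at [0.138, 0.558, 0.25] pointing down, gripper open.
Joint ranges: [-2.99, 2.99], [-0.89, 2.07], [0.3, 2.58], [-1.14, 4.28], [0, 2.63], [-3.12, 3.12]. Speed limits (rad/s): [2.57, 2.57, 3.01, 3.14, 3.14, 3.14].

### API

Orientations are given as a unit quaternion [x, y, z, w].
In Python, from plant import r gives the robot as it stands. The module is installed in compiled form; this text tells all that it offers.
- The arm moves only by the tool carry_out, never from a script. Its argument "commands" is a list of rows, each an object with "offset": the shift along the tool's x, y, z in m, a list of three; "roll": the turn about the tool's y in degrees. A call has 1 to 8 rows; each row is the pose to reach, as a shift and turn from the pose commanded when the call began, along the tool's axes at that moment; what a row does not reach only later rows make up. A row lasts 1/12 s, in which the tool goes at most 41.7 mm and 7.16 degrees, less where a joint would pass 70% of its speed; a pose out of reach is approached as far as the arm can. A call with a gripper value outside its range is refused whole. "fingers" is the closure in counts, from 0 (fully open) to 255 (shut), set as the call begins (left out, the last holds). The fingers move at their own pace and stop on an object; "grip_force" is the grip in N (left out, the last holds). Time passes only in rows, so rows that repeat a pose let the fingers close. It gives the time, the measured TCP pose, the force and the opening at its end, in the units of the state.
- r.observe(): the state, without advancing time (a new reading comes with each control period).
- r.grab_frame(name): name is "scene" or "top" or "wrist"; returns the picture (420x560x3 uint8, red, green, blue); there is no depth.
- r.camera_model(name): a dict with "mtx" (3x3 intrinsics, pixels), "k1" (the pictures are not rectified: a ray, as slopes to the right and down, at radius r is drawn at 1 + k1 r^2 times it, then the intrinsics apply), "xyz" and "orientation" of the camera in the world; the wrist camera has in their place "hand_eye" (4x4, takes a point from camera to tool coordinates, whose origin is the TCP and whose axes are the tool frame's). Camera axes: x right, y down, z forward; pixel columns grow to the right and rows downward; lengths in m; the calibration is good to about 2 mm. A picture is of the moment at which its call begins: read the wrist's pose just before it. camera_model takes no time and is no camera call.
- r.sign_off(): hands the job in, once; it reports no verdict.
The state is a dict: "time": time; "qpos": joint angles; "qd": joint speeds; "effort": joint torques, N m; "tool_pos": TCP position; "ee_rot": TCP orientation; "ft_force": force on the tool from outside, world axes, zero at the start; "wrist_torque": the same for the moment, N m; "opening": opening from 0.0 (shut) to 1.0 (fully open).
Only numpy, scipy, OpenCV 4.12 (cv2) and the standard library are available. Lean on these libraries where they do the work, as an engineer would, in place of code of your own. Each camera call takes 0.05 s, during which the arm holds its last target.

### The job

Get the spare separation column ready: first move the red-capped white bottle from behind the blue case into the green spill tray, standing upright, so that the lid has room. Then lift the case lid by its yellow tab and push it past its balance point so that it falls fully back and stays open by itself, take out the steel column and set it down (not dropped) in the notches of both white posts of the cradle, centred between them. Leave the other glassware standing where it is, and leave the case open.

Things in the scene. Friction and masses are not known exactly. Their poses are not given: they have to be found in the camera images.
- bottle_mid (a point): Centre, half-way up, of the white plastic bottle with a red screw cap: 52 mm across, 100 mm tall, 0.1 to 0.2 kg, loose; grip the body half-way up, not the cap; it stands upright on the worktop close behind the case where the lid must swing. Its z axis points up.
- tray: Green square spill tray fixed to the worktop, 92 x 92 mm outside, rim 12 mm high, walls 4 mm; origin at the centre of its underside, x and y along its sides. It stands left of the case, either behind the stirrer or to the left of it; the cradle takes the other place.
- tray_floor (a point): Centre of the tray's inner floor, 5 mm above the worktop.
- case: Grey case base fixed to the worktop, 76 mm (its x) by 230 mm (its y), rim 32 mm high, walls 4 mm; origin at the centre of its underside; hinge along its +x edge, yellow tab in front of its -x edge. The column lies in it along y on two foam saddles (each 16 mm wide in y, centred 62 mm either side of the middle, notch 20 mm wide, 8 mm deep, 21 mm above the worktop); between the saddles the inside is free, 68 mm wide, floor at 7 mm.
- case_hinge (a point): Middle of the lid's hinge axis: 38 mm along +x of the case and 33 mm up; the axis runs along the case's y.
- lid_tab (a point): Centre for gripping the lid's yellow pull tab: a tongue 24 mm wide (along the case's y), 8 mm thick, standing out 26 mm from the front of the shut lid; this point is 92 mm from the hinge axis and 4 mm above it when shut. It turns with the lid; there is free space under the tab down to the worktop.
- case_lid (a joint): Angle of the blue lid (a shell 76 x 230 mm, 18 mm deep, about 0.14 kg): 0 shut, grows as its front edge is lifted, stop at 2.6 rad. No spring and hardly any friction: below about 1.3 rad it falls shut, beyond that it falls back to its stop, slowed by a light damper. Open at its stop it lies back, its edge some 72 mm above the worktop (the tab 86 mm) and reaches about 90 mm behind the hinge.
- column_mid (a point): Centre of the steel separation column: a rod 181 mm long (along its y), 16 mm wide, 14 mm thick, 0.13 to 0.27 kg, loose, with end fittings. At the start 28 mm above the worktop inside the shut case.
- cradle: Cradle fixed to the worktop: aluminium plate 50 mm (its x) by 150 mm (its y), 8 mm thick, with two white posts centred 55 mm either side of its middle along y (each 14 mm in y, 52 mm high). Each post has a notch open upward, 22 mm wide with flared sides, floor 34 mm above the worktop. Origin at the centre of its underside.
- cradle_mid (a point): Where the centre of the column belongs: midway between the posts, 41 mm above the worktop; the laid column points along this point's y, either way round.
- flask: Bystander: conical glass flask with black stopper, 63 mm across, 118 mm tall, loose; origin under its centre. Leave it alone.
- beaker: Bystander: small glass beaker, 59 mm across, 71 mm tall, loose; origin under its centre. Leave it alone.
- cylinder: Bystander: tall measuring cylinder with blue foot, 63 mm across, 195 mm tall, loose; origin under its centre. Leave it alone.
- stirrer_beaker (a point): Obstacle: middle of the mouth of the fixed beaker standing on the magnetic stirrer, 78 mm across; its rim is 185 mm above the worktop. The stirrer below it is a box about 190 mm (x) by 150 mm (y), up to 95 mm high. A fixed pipette stand, 300 mm tall, stands at the right of the bench, to the right of the case; the back wall is about 0.69 m ahead of the robot's axis, behind the worktop.
Not all that is in view belongs to the job. What is shaped like the part that bears bottle_mid but purple is not meant.

How it is judged:
On the way, in this order (a step that is already met when the one before it is completed fails the run):
1. the red-capped bottle stands upright, let go, on the floor of the green tray (horizontal distance between bottle_mid and tray_floor below 0.04 m and height (world z) of bottle_mid below 0.062 m and angle between bottle_mid's own z axis and vertical below 0.1 rad and contact force between the fingers and bottle below 0.1 N), for 0.2 s.
2. the lid lies fully back (over 2.4 rad) by itself, not held (value of joint case_lid above 2.4 rad and contact force between the fingers and case_lid below 0.1 N), for 0.2 s.
3. the column is lifted clear of the case (height (world z) of column_mid above 0.1 m), for 0.1 s.
At the end, for the whole second after the job is handed in: Column at rest in both cradle notches: centre within 20 mm of the cradle's middle point and 5 mm of its height, parallel within 0.08 rad. Lid open beyond 2.4 rad. Red-capped bottle upright (0.1 rad) and at rest on the green tray's floor (distance between column_mid and cradle_mid below 0.02 m and z of column_mid in the frame of cradle_mid between -0.005 and 0.005 m and angle between the y axis of column_mid and the y axis of cradle_mid, either way round below 0.08 rad and linear speed of each of column, bottle below 0.02 m/s and value of joint case_lid above 2.4 rad and horizontal distance between bottle_mid and tray_floor below 0.04 m and height (world z) of bottle_mid below 0.062 m and angle between bottle_mid's own z axis and vertical below 0.1 rad); the robot touches nothing.
It fails at once if the red-capped bottle is tipped by more than 0.5 rad (angle between bottle_mid's own z axis and vertical above 0.5 rad).
It fails at once if the column is dropped (over 0.7 m/s, a fall of 25 mm, while not held) (contact force between the fingers and column below 0.05 N and linear speed of column above 0.7 m/s).
It fails at once if a bystander (flask, beaker, cylinder) is moved by more than 30 mm (distance of any of flask, beaker, cylinder from where it was at the start of the episode above 0.03 m).
It fails at once if a bystander is knocked over (angle between any of flask, beaker, cylinder's own z axis and vertical above 0.5 rad).
It also fails if it takes over 72 s, if anything falls off the work surface, if the arm or the gripper's body presses on something with over 40 N, if the wrist force passes 120 N, or if a joint passes its speed limit or range.

## Working session

There is one attempt and no reset: what is moved stays moved. The work goes in short steps, Python scripts to look and compute and a tool call to move; the robot and the scene stay as the last step left them, time stands still between calls to the robot, and variables do not carry over. Pictures are saved under pics/ and viewed, and the job is handed in when it is done.

Besides the shell and the picture viewer there is one more tool, called after ">>>" as name([rows], argument=value, ...), one row to a line, values as JSON. carry_out: Moves the arm, as the interface text tells. Its arguments: {"type":"object","properties":{"commands":{"type":"array"},"fingers":{"type":"number"},"grip_force":{"type":"number"}},"required":["commands"]}

```bash
mkdir -p pics; python3 - <<'E'
from plant import r
import cv2,numpy as np
s=r.observe();print(s)
for n in ("scene","top","wrist"):
    c=r.camera_model(n);print(n,c)
    cv2.imwrite(f"pics/{n}0.png",r.grab_frame(n)[:,:,::-1])
E
```

```text
{'time': 0.0, 'qpos': array([ 1.12272027e+00,  1.81554327e-01,  1.60800185e+00, -3.59766072e-07,
        1.35381149e+00, -2.06291655e-01]), 'qd': array([-0.00025152, -0.00014981, -0.00014262, -0.00128706, -0.0011461 ,
        0.00030251]), 'effort': array([ 4.35109423e-04, -4.44862425e+01, -3.51343846e+01, -3.02012086e-04,
        9.11178708e-03,  1.30188434e-05]), 'tool_pos': array([0.13742318, 0.55779997, 0.24937964]), 'ee_rot': array([ 0.55692716,  0.43548883, -0.43661436, -0.55637174]), 'ft_force': array([ 0.4357585,  0.3072692, -0.4445868]), 'wrist_torque': array([0.05380572, 0.00884073, 0.03267043]), 'opening': 0.9966015409594672}
scene {'mtx': array([[385.39048067,   0.        , 282.76782007],
       [  0.        , 385.39048067, 208.47265021],
       [  0.        ,   0.        ,   1.        ]]), 'k1': -0.0589609229210501, 'xyz': array([-0.07194438, -0.51591022,  0.96366924]), 'orientation': array([ 0.86202038, -0.36710101,  0.13057063, -0.32420522])}
top {'mtx': array([[471.06027761,   0.        , 276.44028917],
       [  0.        , 471.06027761, 203.33323624],
       [  0.        ,   0.        ,   1.        ]]), 'k1': -0.06778161689745883, 'xyz': array([0.2248602 , 0.02123611, 1.46618166]), 'orientation': array([ 0.70858111, -0.70007444,  0.06187932, -0.06308364])}
wrist {'mtx': array([[337.25680908,   0.        , 284.43100904],
       [  0.        , 337.25680908, 213.91786008],
       [  0.        ,   0.        ,   1.        ]]), 'k1': -0.03323911559161679, 'hand_eye': array([[ 9.99999566e-01, -9.30420594e-04, -5.20005032e-05,
         5.50975825e-05],
       [-2.45135743e-04, -3.16483967e-01,  9.48597828e-01,
        -1.23437417e-01],
       [-8.99052279e-04, -9.48597403e-01, -3.16484058e-01,
         8.22083669e-02],
       [ 0.00000000e+00,  0.00000000e+00,  0.00000000e+00,
         1.00000000e+00]])}
```

View pics/scene0.png

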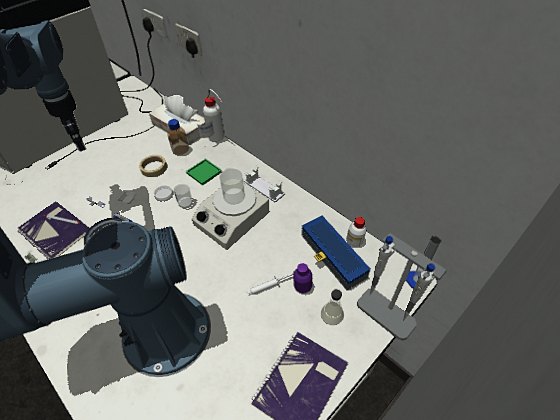

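View pics/top0.png

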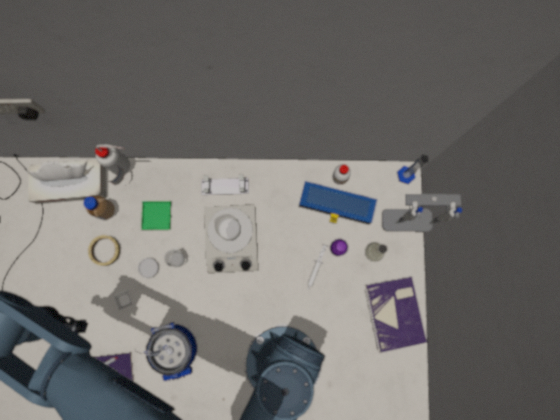

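View pics/wrist0.png

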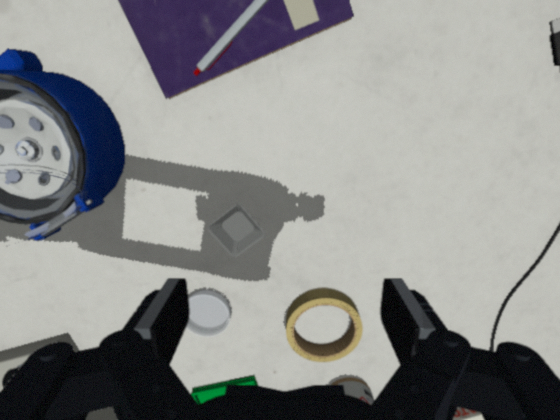

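The candidates are:
- the red-capped white bottle behind the case: top (343,173), scene (358,230)
- the red-capped wash bottle with a spout at the far left: top (107,155), scene (210,105)
- the purple bottle: top (340,247)
- the brown bottle with a blue cap: top (97,207)

I choose the one behind the case and will check it in a close crop.

```bash
cat > h.py <<'E'
from plant import r
import cv2,numpy as np
from scipy.spatial.transform import Rotation as Ro
def cam(n,pose=None):
    c=r.camera_model(n)
    if n=="wrist":
        s=pose or r.observe(); T=np.array(c["hand_eye"]);Rt=Ro.from_quat(s["ee_rot"]).as_matrix()
        return c,Rt@T[:3,:3],Rt@T[:3,3]+s["tool_pos"]
    return c,Ro.from_quat(c["orientation"]).as_matrix(),np.array(c["xyz"])
def rays(n,uv,C=None):
    c,R,t=C or cam(n);uv=np.atleast_2d(np.array(uv,float))
    p=cv2.undistortPoints(uv.reshape(-1,1,2),c["mtx"],np.array([c["k1"],0,0,0.])).reshape(-1,2)
    return t,np.c_[p,np.ones(len(p))]@R.T
def onz(n,uv,z,C=None):
    t,d=rays(n,uv,C);return t+d*((z-t[2])/d[:,2])[:,None]
def proj(n,P,C=None):
    c,R,t=C or cam(n);P=np.atleast_2d(P)
    q,_=cv2.projectPoints(((P-t)@R).reshape(-1,1,3),np.zeros(3),np.zeros(3),c["mtx"],np.array([c["k1"],0,0,0.]));return q.reshape(-1,2)
def meet(n1,a,n2,b):
    t1,d1=rays(n1,a);t2,d2=rays(n2,b);d1=d1[0]/np.linalg.norm(d1[0]);d2=d2[0]/np.linalg.norm(d2[0])
    k=np.linalg.lstsq(np.c_[d1,-d2],t2-t1,rcond=None)[0];p,q=t1+k[0]*d1,t2+k[1]*d2
    return (p+q)/2,np.linalg.norm(p-q)
def mask(im,lo,hi):
    h=cv2.cvtColor(im,cv2.COLOR_RGB2HSV);return cv2.inRange(h,np.array(lo),np.array(hi))
def blobs(m,amin=10):
    n,l,st,ce=cv2.connectedComponentsWithStats(m)
    return [(tuple(ce[i].round(1)),int(st[i,4]),l==i) for i in range(1,n) if st[i,4]>=amin]
E
python3 - <<'E'
from h import *
np.set_printoptions(precision=4,suppress=True)
im={n:cv2.imread(f"pics/{n}0.png")[:,:,::-1].copy() for n in("scene","top")}
print(Ro.from_quat(r.observe()["ee_rot"]).as_matrix())
for n in im:
    for nm,lo,hi in(("red",(0,150,100),(8,255,255)),("blue",(100,130,50),(120,255,255)),("green",(60,130,60),(80,255,255)),("yel",(18,150,120),(35,255,255))):
        for c,a,l in blobs(mask(im[n],lo,hi),8):
            rr=cv2.minAreaRect(np.argwhere(l)[:,::-1].astype(np.float32))
            z={"red":.092,"blue":.051,"green":.012,"yel":.041}[nm]
            print(n,nm,c,a,onz(n,c,z)[0]); 
            if a>100 and nm in("blue","green"):print(onz(n,cv2.boxPoints(rr),z))
a=im["scene"][200:330,280:450];b=im["top"][150:270,170:460]
cv2.imwrite("pics/c1.png",cv2.resize(a,None,fx=4,fy=4,interpolation=2)[:,:,::-1]);cv2.imwrite("pics/c2.png",cv2.resize(b,None,fx=2.75,fy=2.75,interpolation=2)[:,:,::-1])
E
```

```text
[[ 0.2395 -0.0006 -0.9709]
 [ 0.9709 -0.0012  0.2395]
 [-0.0013 -1.      0.0003]]
scene red (np.float64(209.3), np.float64(99.0)) 35 [0.6771 0.6388 0.092 ]
scene red (np.float64(359.4), np.float64(220.1)) 54 [ 0.5838 -0.175   0.092 ]
scene blue (np.float64(172.6), np.float64(122.9)) 58 [0.5087 0.6694 0.051 ]
scene blue (np.float64(335.8), np.float64(248.3)) 1717 [ 0.4836 -0.1727  0.051 ]
[[ 0.477  -0.0448  0.051 ]
 [ 0.5638 -0.045   0.051 ]
 [ 0.4947 -0.2838  0.051 ]
 [ 0.4196 -0.2764  0.051 ]]
scene blue (np.float64(388.8), np.float64(238.7)) 36 [ 0.6174 -0.2641  0.051 ]
scene blue (np.float64(430.9), np.float64(266.5)) 35 [ 0.6178 -0.4042  0.051 ]
scene blue (np.float64(410.8), np.float64(278.6)) 106 [ 0.5459 -0.3841  0.051 ]
[[ 0.5575 -0.3614  0.051 ]
 [ 0.5746 -0.3796  0.051 ]
 [ 0.5288 -0.4079  0.051 ]
 [ 0.5123 -0.3903  0.051 ]]
scene green (np.float64(203.3), np.float64(171.2)) 400 [0.4419 0.3978 0.012 ]
[[0.4006 0.4446 0.012 ]
 [0.5161 0.4493 0.012 ]
 [0.4891 0.3572 0.012 ]
 [0.3789 0.3561 0.012 ]]
scene yel (np.float64(320.2), np.float64(256.0)) 46 [ 0.4381 -0.1536  0.041 ]

[... 658 characters left out ...]
805 0.051 ]
 [0.4562 0.6151 0.051 ]]
top blue (np.float64(419.7), np.float64(208.9)) 15 [ 0.4659 -0.414   0.051 ]
top blue (np.float64(458.9), np.float64(209.6)) 17 [ 0.4651 -0.5362  0.051 ]
top blue (np.float64(187.6), np.float64(353.6)) 199 [0.0301 0.2786 0.051 ]
[[-0.0339  0.3103  0.051 ]
 [ 0.1086  0.3098  0.051 ]
 [ 0.1074  0.2567  0.051 ]
 [-0.0348  0.2579  0.051 ]]
top blue (np.float64(168.5), np.float64(376.6)) 37 [-0.0362  0.332   0.051 ]
top green (np.float64(156.0), np.float64(215.0)) 724 [0.4432 0.4026 0.012 ]
[[0.4841 0.4464 0.012 ]
 [0.4851 0.3637 0.012 ]
 [0.4027 0.3594 0.012 ]
 [0.4016 0.4413 0.012 ]]
top yel (np.float64(333.5), np.float64(217.3)) 45 [ 0.4384 -0.1499  0.041 ]
```

View pics/c1.png

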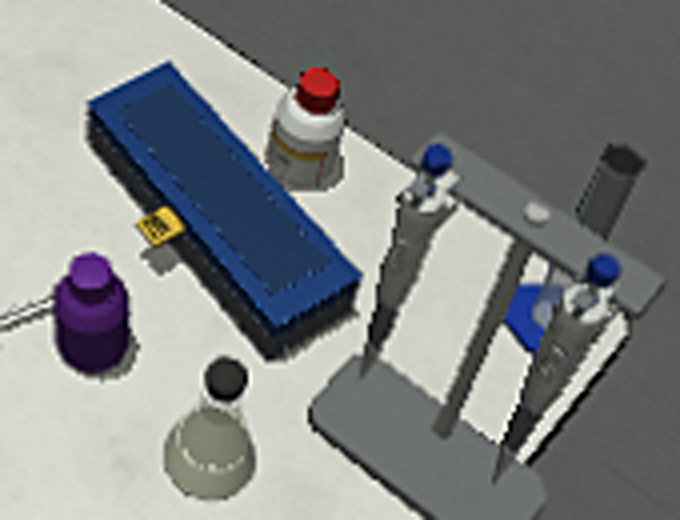

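View pics/c2.png

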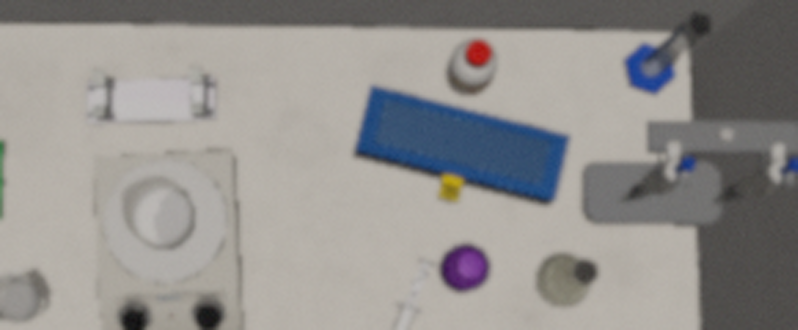

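Both crops confirm the choice: a white bottle with a red cap and label just behind the blue case, scene crop (310,130), top crop (475,60). Next I'll move above the case for a closer look.

>>> carry_out([
  {"offset":[-0.031,0,-0.026]},
  {"offset":[-0.062,0,-0.053]},
  {"offset":[-0.093,0,-0.079]},
  {"offset":[-0.124,0,-0.105]},
  {"offset":[-0.155,0,-0.132]},
  {"offset":[-0.186,0,-0.158]},
  {"offset":[-0.217,0,-0.184]},
  {"offset":[-0.248,0,-0.21]},
], fingers=0, grip_force=40)

```text
validation failed for argument at $.co...
```

>>> carry_out([
  {"offset":[-0.031,0,-0.026]},
  {"offset":[-0.062,0,-0.053]},
  {"offset":[-0.093,0,-0.079]},
  {"offset":[-0.124,0,-0.105]},
  {"offset":[-0.155,0,-0.132]},
  {"offset":[-0.186,0,-0.158]},
  {"offset":[-0.217,0,-0.184]},
  {"offset":[-0.248,0,-0.21]},
])

```text
validation failed for argument at $.co...
```

>>> carry_out([
  {"offset":[-0.031,0,-0.026]},
  {"offset":[-0.062,0,-0.053]},
  {"offset":[-0.093,0,-0.079]},
  {"offset":[-0.124,0,-0.105]},
  {"offset":[-0.124,0,-0.105]},
  {"offset":[-0.124,0,-0.105]},
])

```text
validation failed for argument at $.co...
```

```bash
python3 - <<'E'
from h import *
s=r.observe();print(s["time"],s["tool_pos"],s["ft_force"])
cv2.imwrite("pics/w1.png",r.grab_frame("wrist")[:,:,::-1])
E
```

```text
0.15 [0.13748889 0.55791647 0.24957166] [-0.04651422  0.05983084 -0.25519924]
```

View pics/w1.png

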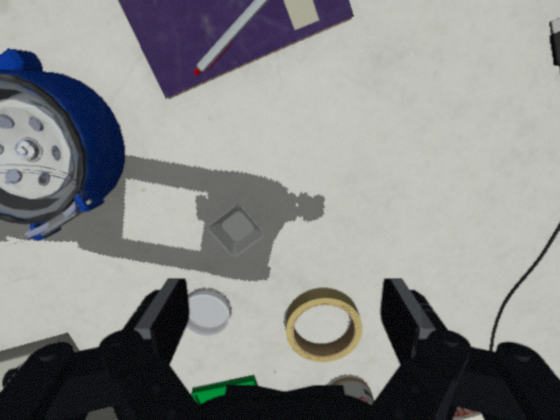

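The wrist view was unchanged because the calls were refused: the arm has not moved. I'll add "roll" to every row.

>>> carry_out([
  {"offset":[-0.031,0,-0.026],"roll":0},
  {"offset":[-0.062,0,-0.053],"roll":0},
  {"offset":[-0.093,0,-0.079],"roll":0},
  {"offset":[-0.124,0,-0.105],"roll":0},
  {"offset":[-0.155,0,-0.132],"roll":0},
  {"offset":[-0.186,0,-0.158],"roll":0},
  {"offset":[-0.217,0,-0.184],"roll":0},
  {"offset":[-0.248,0,-0.21],"roll":0},
], fingers=0, grip_force=40)

```text
time: 0.87
tool_pos: [0.2823, 0.2655, 0.2503]
ee_rot: [0.557, 0.436, -0.436, -0.556]
ft_force: [1.0, -0.0, 0.2]
opening: 0.999
```

>>> carry_out([
  {"offset":[-0.031,0,-0.026],"roll":0},
  {"offset":[-0.062,0,-0.053],"roll":0},
  {"offset":[-0.093,0,-0.079],"roll":0},
  {"offset":[-0.124,0,-0.105],"roll":0},
  {"offset":[-0.155,0,-0.132],"roll":0},
  {"offset":[-0.186,0,-0.158],"roll":0},
  {"offset":[-0.217,0,-0.184],"roll":0},
  {"offset":[-0.248,0,-0.21],"roll":0},
])

```text
time: 1.53
tool_pos: [0.4271, -0.026, 0.2504]
ee_rot: [0.557, 0.436, -0.436, -0.557]
ft_force: [0.3, 0.5, 0.1]
opening: 0.998
```

>>> carry_out([
  {"offset":[-0.031,0,-0.026],"roll":0},
  {"offset":[-0.062,0,-0.053],"roll":0},
  {"offset":[-0.093,0,-0.079],"roll":0},
  {"offset":[-0.124,0,-0.105],"roll":0},
  {"offset":[-0.124,0,-0.105],"roll":0},
  {"offset":[-0.124,0,-0.105],"roll":0},
])

```text
time: 2.03
tool_pos: [0.4991, -0.1712, 0.2494]
ee_rot: [-0.557, -0.435, 0.435, 0.558]
ft_force: [1.0, 0.3, 0.5]
opening: 0.997
```

```bash
python3 - <<'E'
from h import *
s=r.observe();print(s["time"],s["tool_pos"],s["ft_force"])
im=r.grab_frame("wrist");cv2.imwrite("pics/w2.png",im[:,:,::-1])
np.savez("w2.npz",p=s["tool_pos"],q=s["ee_rot"])
C=cam("wrist",s)
for nm,lo,hi,z in(("red",(0,150,100),(8,255,255),.097),("blue",(100,130,50),(120,255,255),.051),("yel",(18,150,120),(35,255,255),.041)):
    for c,a,l in blobs(mask(im,lo,hi),40):
        rr=cv2.minAreaRect(np.argwhere(l)[:,::-1].astype(np.float32))
        print(nm,c,a,onz("wrist",c,z,C)[0],cv2.boxPoints(rr).round());print(onz("wrist",cv2.boxPoints(rr),z,C))
E
```

```text
2.0333 [ 0.499063   -0.17123588  0.24941468] [1.04477826 0.2725875  0.46870816]
red (np.float64(301.2), np.float64(283.4)) 644 [ 0.57800726 -0.17488001  0.097     ] [[281. 279.]
 [309. 264.]
 [322. 288.]
 [294. 303.]]
[[ 0.56884102 -0.19218142  0.097     ]
 [ 0.56026777 -0.16357125  0.097     ]
 [ 0.58770495 -0.15748697  0.097     ]
 [ 0.5969656  -0.18678416  0.097     ]]
blue (np.float64(290.0), np.float64(173.0)) 17888 [ 0.48406762 -0.16175708  0.051     ] [[170. 135.]
 [410. 135.]
 [410. 212.]
 [170. 212.]]
[[ 0.4214061  -0.26227446  0.051     ]
 [ 0.47617203 -0.04372631  0.051     ]
 [ 0.55208614 -0.05374763  0.051     ]
 [ 0.49316088 -0.28846677  0.051     ]]
blue (np.float64(133.9), np.float64(282.0)) 933 [ 0.55900914 -0.35483146  0.051     ] [[104. 282.]
 [133. 255.]
 [161. 287.]
 [131. 313.]]
[[ 0.55058349 -0.38722143  0.051     ]
 [ 0.52906886 -0.34348657  0.051     ]
 [ 0.57141189 -0.32819731  0.051     ]
 [ 0.59503602 -0.37287106  0.051     ]]
yel (np.float64(289.4), np.float64(121.8)) 531 [ 0.43785511 -0.15083133  0.041     ] [[278. 107.]
 [301. 107.]
 [301. 135.]
 [278. 135.]]
[[ 0.42210775 -0.15800551  0.041     ]
 [ 0.42736828 -0.13700349  0.041     ]
 [ 0.45256182 -0.14293288  0.041     ]
 [ 0.44717115 -0.1644422   0.041     ]]
```

View pics/w2.png

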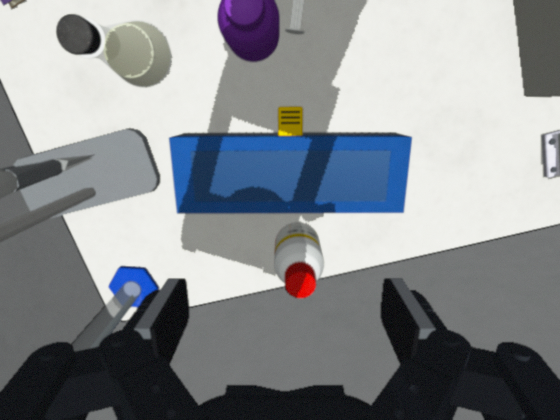

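>>> carry_out([
  {"offset":[0.007,0,-0.039],"roll":0},
  {"offset":[0.015,0,-0.078],"roll":0},
  {"offset":[0.015,0.01,-0.078],"roll":0},
  {"offset":[0.015,0.045,-0.078],"roll":0},
  {"offset":[0.015,0.08,-0.078],"roll":0},
  {"offset":[0.015,0.11,-0.078],"roll":0},
  {"offset":[0.015,0.11,-0.078],"roll":0},
])

```text
time: 2.67
tool_pos: [0.5737, -0.1697, 0.1336]
ee_rot: [-0.552, -0.435, 0.438, 0.56]
ft_force: [-0.7, 1.2, -1.3]
opening: 0.999
```

```bash
python3 - <<'E'
from h import *
s=r.observe();print(s["time"],s["tool_pos"],s["ft_force"])
im=r.grab_frame("wrist");cv2.imwrite("pics/w3.png",im[:,:,::-1])
C=cam("wrist",s)
for c,a,l in blobs(mask(im,(0,150,100),(8,255,255)),40):
    print(c,a,onz("wrist",c,.095,C)[0])
E
```

```text
2.6667 [ 0.5737392  -0.16970408  0.13356529] [-0.73653022  1.19427088 -1.2774001 ]
(np.float64(273.5), np.float64(276.9)) 1746 [ 0.57937738 -0.17702423  0.095     ]
```

View pics/w3.png

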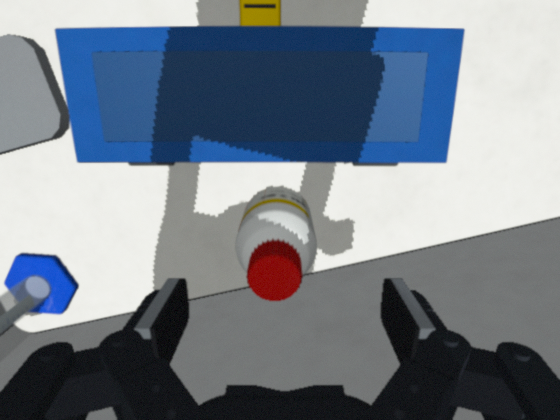

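>>> carry_out([
  {"offset":[0,0,0],"roll":0},
  {"offset":[0,0,0],"roll":0},
])

```text
time: 2.88
tool_pos: [0.5798, -0.1737, 0.1433]
ee_rot: [0.558, 0.437, -0.436, -0.555]
ft_force: [0.7, 0.0, 0.7]
opening: 1.001
```

```bash
python3 - <<'E'
from h import *
s=r.observe();print(s["time"],s["tool_pos"],s["ft_force"],s["qd"]);R=Ro.from_quat(s["ee_rot"]).as_matrix();print(R)
im=r.grab_frame("wrist")
C=cam("wrist",s)
for c,a,l in blobs(mask(im,(0,150,100),(8,255,255)),40):
    p=onz("wrist",c,.096,C)[0];print(c,a,p,R.T@(p-s["tool_pos"]))
E
```

```text
2.8833 [ 0.57975818 -0.17369101  0.14329708] [0.67530031 0.01995606 0.74197365] [-0.00565526 -0.00758126 -0.00727907 -0.0018638  -0.00561527 -0.00040972]
[[ 0.23869958  0.00390163 -0.97108562]
 [ 0.97109291 -0.00202434  0.23869324]
 [-0.00103452 -0.99999034 -0.00427206]]
(np.float64(278.5), np.float64(256.1)) 1640 [ 0.57870572 -0.17686238  0.096     ] [-0.00328199  0.04729893  0.0004671 ]
```

>>> carry_out([
  {"offset":[-0.003,0.025,0],"roll":0},
  {"offset":[-0.003,0.05,0],"roll":0},
  {"offset":[-0.003,0.07,0],"roll":0},
  {"offset":[-0.003,0.081,0],"roll":0},
  {"offset":[-0.003,0.081,0],"roll":0},
  {"offset":[-0.003,0.081,0],"roll":0},
])

```text
time: 3.43
tool_pos: [0.5782, -0.1767, 0.0604]
ee_rot: [0.557, 0.436, -0.436, -0.556]
ft_force: [-0.3, 0.1, 0.2]
opening: 0.998
```

>>> carry_out([
  {"offset":[0,0,0],"roll":0},
  {"offset":[0,0,0],"roll":0},
  {"offset":[0,0,0],"roll":0},
  {"offset":[0,0,0],"roll":0},
  {"offset":[0,0,0],"roll":0},
  {"offset":[0,0,0],"roll":0},
], fingers=255, grip_force=30)

```text
time: 3.93
tool_pos: [0.5787, -0.1769, 0.0611]
ee_rot: [0.558, 0.436, -0.436, -0.556]
ft_force: [0.0, 1.6, 6.5]
opening: 0.588
```

>>> carry_out([
  {"offset":[0,-0.005,0],"roll":0},
  {"offset":[0,-0.03,0],"roll":0},
  {"offset":[0,-0.065,0],"roll":0},
  {"offset":[0,-0.1,0],"roll":0},
  {"offset":[0,-0.14,0],"roll":0},
  {"offset":[0,-0.18,0],"roll":0},
  {"offset":[0,-0.21,0],"roll":0},
  {"offset":[0,-0.23,0],"roll":0},
])

```text
time: 4.6
tool_pos: [0.5784, -0.1768, 0.2941]
ee_rot: [0.558, 0.437, -0.435, -0.555]
ft_force: [0.3, -0.1, -1.7]
opening: 0.585
```

```bash
python3 - <<'E'
from h import *
s=r.observe();print(s["time"],s["tool_pos"],s["ft_force"],s["opening"]);R=Ro.from_quat(s["ee_rot"]).as_matrix()
im=r.grab_frame("wrist");cv2.imwrite("pics/w4.png",im[:,:,::-1]);cv2.imwrite("pics/s4.png",r.grab_frame("scene")[:,:,::-1])
print(R.T@(np.array([.443,.401,.3])-s["tool_pos"]))
for n,u,z in(("top",(228,226),.185),("top",(231,238),.095)):print(onz(n,u,z))
E
```

```text
4.6 [ 0.57837864 -0.17678786  0.29410061] [ 0.31029859 -0.12567838 -1.6934052 ] 0.5854796181300963
[ 0.52858964 -0.00801984  0.26968438]
[[0.38922266 0.15687131 0.185     ]]
[[0.365564   0.15658355 0.095     ]]
```

View pics/w4.png

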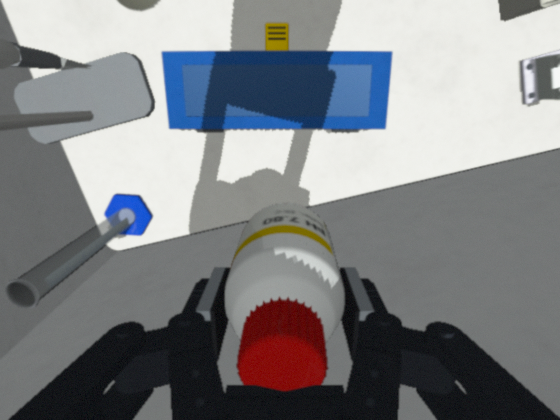

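View pics/s4.png

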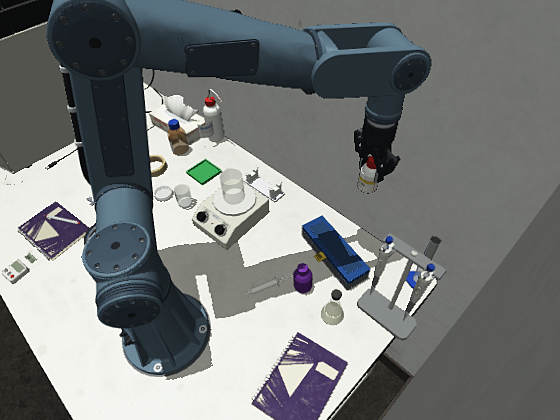

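The bottle is held upright, in the wrist view at (285,300), and the path at 0.29 m is clear. Next I'll carry it over to the tray.

>>> carry_out([
  {"offset":[0.02,0,0.01],"roll":0},
  {"offset":[0.05,0,0.026],"roll":0},
  {"offset":[0.085,0,0.043],"roll":0},
  {"offset":[0.12,0,0.061],"roll":0},
  {"offset":[0.155,0,0.079],"roll":0},
  {"offset":[0.19,0,0.097],"roll":0},
  {"offset":[0.225,0,0.115],"roll":0},
  {"offset":[0.26,0,0.133],"roll":0},
])

```text
time: 5.37
tool_pos: [0.5088, 0.1095, 0.2873]
ee_rot: [-0.556, -0.435, 0.437, 0.557]
ft_force: [0.2, 1.5, -1.9]
opening: 0.585
```

>>> carry_out([
  {"offset":[0.035,0,0.018],"roll":0},
  {"offset":[0.07,0,0.036],"roll":0},
  {"offset":[0.105,0,0.054],"roll":0},
  {"offset":[0.14,0,0.071],"roll":0},
  {"offset":[0.175,0,0.089],"roll":0},
  {"offset":[0.21,0,0.107],"roll":0},
  {"offset":[0.24,0,0.123],"roll":0},
  {"offset":[0.26,0,0.133],"roll":0},
])

```text
time: 6.03
tool_pos: [0.4413, 0.3947, 0.287]
ee_rot: [-0.556, -0.436, 0.438, 0.557]
ft_force: [0.3, -0.2, -1.3]
opening: 0.588
```

>>> carry_out([
  {"offset":[0.008,0.01,0.004],"roll":0},
  {"offset":[0.008,0.03,0.004],"roll":0},
  {"offset":[0.008,0.05,0.004],"roll":0},
  {"offset":[0.008,0.07,0.004],"roll":0},
  {"offset":[0.008,0.08,0.004],"roll":0},
  {"offset":[0.008,0.08,0.004],"roll":0},
  {"offset":[0.008,0.08,0.004],"roll":0},
])

```text
time: 6.62
tool_pos: [0.4415, 0.4, 0.2082]
ee_rot: [-0.557, -0.435, 0.437, 0.557]
ft_force: [0.4, 0.3, -1.6]
opening: 0.586
```

```bash
python3 - <<'E'
from h import *
s=r.observe();print(s["time"],s["tool_pos"],s["ft_force"],s["opening"]);R=Ro.from_quat(s["ee_rot"]).as_matrix()
im=r.grab_frame("wrist");cv2.imwrite("pics/w5.png",im[:,:,::-1])
sc=r.grab_frame("scene");tp=r.grab_frame("top");cv2.imwrite("pics/s5.png",cv2.resize(np.vstack([sc[100:240,100:290],tp[140:280,90:280]]),None,fx=2.1,fy=2.1)[:,:,::-1])
C=cam("wrist",s)
for c,a,l in blobs(mask(im,(60,130,60),(80,255,255)),40):
    rr=cv2.minAreaRect(np.argwhere(l)[:,::-1].astype(np.float32));print(c,a);print(onz("wrist",cv2.boxPoints(rr),.012,C))
print(R.T@(np.array([.443,.401,.2])-s["tool_pos"]))
E
```

```text
6.6167 [0.44149955 0.40004647 0.20815266] [ 0.38955679  0.25065838 -1.56723318] 0.5855605073577402
(np.float64(291.7), np.float64(178.1)) 6280
[[0.3972386  0.35942335 0.012     ]
 [0.39734788 0.44861046 0.012     ]
 [0.48777017 0.45233207 0.012     ]
 [0.48975745 0.35536493 0.012     ]]
[ 0.0013011   0.00814818 -0.00124126]
```

View pics/w5.png

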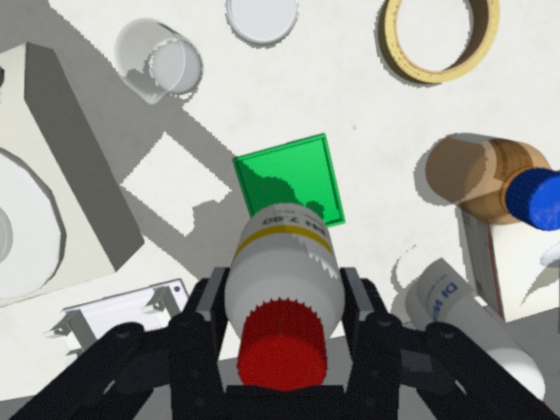

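View pics/s5.png

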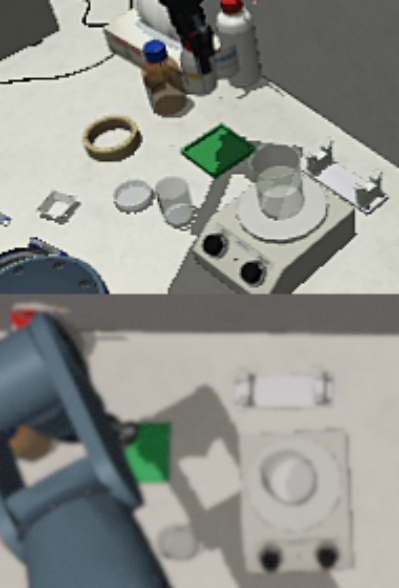

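The bottle hangs over the tray, whose centre in the wrist view is near (290,180) and measures about (0.443, 0.402). Lowering.

>>> carry_out([
  {"offset":[0.002,0.03,-0.001],"roll":0},
  {"offset":[0.002,0.065,-0.001],"roll":0},
  {"offset":[0.002,0.095,-0.001],"roll":0},
  {"offset":[0.002,0.115,-0.001],"roll":0},
  {"offset":[0.002,0.127,-0.001],"roll":0},
  {"offset":[0.002,0.134,-0.001],"roll":0},
  {"offset":[0.002,0.137,-0.001],"roll":0},
  {"offset":[0.002,0.137,-0.001],"roll":0},
])

```text
time: 7.43
tool_pos: [0.444, 0.403, 0.0731]
ee_rot: [0.557, 0.437, -0.436, -0.557]
ft_force: [0.3, -0.1, -2.8]
opening: 0.584
```

>>> carry_out([
  {"offset":[0,0.002,0],"roll":0},
  {"offset":[0,0.004,0],"roll":0},
  {"offset":[0,0.004,0],"roll":0},
])

```text
time: 7.68
tool_pos: [0.4438, 0.4029, 0.0691]
ee_rot: [0.557, 0.437, -0.436, -0.557]
ft_force: [0.1, 0.6, -1.0]
opening: 0.583
```

>>> carry_out([
  {"offset":[0,0.002,0],"roll":0},
  {"offset":[0,0.003,0],"roll":0},
  {"offset":[0,0.003,0],"roll":0},
])

```text
time: 7.93
tool_pos: [0.4433, 0.4026, 0.0653]
ee_rot: [-0.557, -0.436, 0.436, 0.557]
ft_force: [0.2, -0.0, -2.1]
opening: 0.588
```

>>> carry_out([
  {"offset":[0,0.001,0],"roll":0},
  {"offset":[0,0.002,0],"roll":0},
  {"offset":[0,0.002,0],"roll":0},
])

```text
time: 8.18
tool_pos: [0.4439, 0.4027, 0.0651]
ee_rot: [0.557, 0.436, -0.436, -0.556]
ft_force: [-2.6, -2.8, 10.8]
opening: 0.584
```

Contact, 10.8 N upward. Releasing gently.

>>> carry_out([
  {"offset":[0,-0.001,0],"roll":0},
  {"offset":[0,-0.001,0],"roll":0},
  {"offset":[0,-0.001,0],"roll":0},
  {"offset":[0,-0.001,0],"roll":0},
  {"offset":[0,-0.001,0],"roll":0},
], fingers=0)

```text
time: 8.6
tool_pos: [0.4432, 0.4025, 0.0641]
ee_rot: [-0.557, -0.436, 0.436, 0.557]
ft_force: [-0.3, 0.2, -0.1]
opening: 0.999
```

>>> carry_out([
  {"offset":[0,-0.015,0],"roll":0},
  {"offset":[0,-0.04,0],"roll":0},
  {"offset":[0,-0.075,0],"roll":0},
  {"offset":[0,-0.11,0],"roll":0},
  {"offset":[0,-0.15,0],"roll":0},
  {"offset":[0,-0.19,0],"roll":0},
  {"offset":[0,-0.22,0],"roll":0},
  {"offset":[0,-0.22,0],"roll":0},
])

```text
time: 9.27
tool_pos: [0.4461, 0.4045, 0.2929]
ee_rot: [0.557, 0.441, -0.431, -0.556]
ft_force: [0.2, 0.1, 0.3]
opening: 1.0
```

```bash
python3 - <<'E'
from h import *
s=r.observe();print(s["time"],s["tool_pos"],s["ft_force"],s["opening"]);R=Ro.from_quat(s["ee_rot"]).as_matrix()
im=r.grab_frame("wrist");cv2.imwrite("pics/w6.png",im[:,:,::-1])
C=cam("wrist",s)
for c,a,l in blobs(mask(im,(0,150,100),(8,255,255)),40): print(c,a,onz("wrist",c,.1,C))
print(R.T@(np.array([.434,-.15,.25])-s["tool_pos"]))
E
```

```text
9.2667 [0.44614159 0.40447374 0.29286989] [0.16583946 0.09639572 0.26787204] 1.000478946461736
(np.float64(280.7), np.float64(186.5)) 642 [[0.44310179 0.40344977 0.1       ]]
(np.float64(471.8), np.float64(336.0)) 371 [[0.66893531 0.57476328 0.1       ]]
[-0.54166293  0.03892375 -0.12046819]
```

View pics/w6.png

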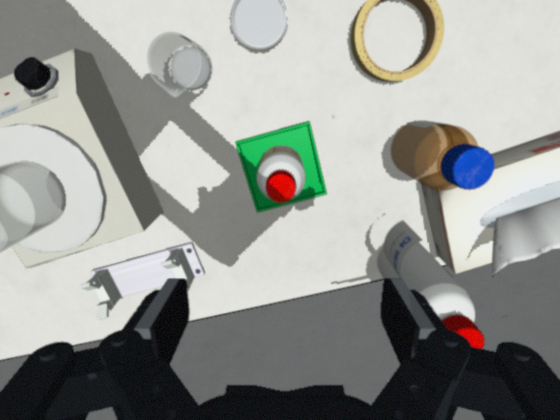

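The bottle stands upright in the tray, cap at (281,187) and measured at (0.443, 0.403). Next is the lid: return above the yellow tab.

>>> carry_out([
  {"offset":[-0.02,0,-0.005],"roll":0},
  {"offset":[-0.055,0,-0.012],"roll":0},
  {"offset":[-0.093,0,-0.021],"roll":0},
  {"offset":[-0.131,0,-0.029],"roll":0},
  {"offset":[-0.169,0,-0.038],"roll":0},
  {"offset":[-0.207,0,-0.046],"roll":0},
  {"offset":[-0.245,0,-0.054],"roll":0},
  {"offset":[-0.283,0,-0.063],"roll":0},
])

```text
time: 9.98
tool_pos: [0.4354, 0.1112, 0.2828]
ee_rot: [-0.556, -0.436, 0.437, 0.557]
ft_force: [0.5, 0.3, 0.3]
opening: 1.0
```

>>> carry_out([
  {"offset":[-0.038,0,-0.008],"roll":0},
  {"offset":[-0.076,0,-0.017],"roll":0},
  {"offset":[-0.114,0,-0.025],"roll":0},
  {"offset":[-0.152,0,-0.034],"roll":0},
  {"offset":[-0.19,0.02,-0.042],"roll":0},
  {"offset":[-0.225,0.05,-0.05],"roll":0},
  {"offset":[-0.245,0.08,-0.054],"roll":0},
  {"offset":[-0.259,0.11,-0.058],"roll":0},
])

```text
time: 10.65
tool_pos: [0.43, -0.155, 0.1721]
ee_rot: [0.557, 0.435, -0.436, -0.557]
ft_force: [0.3, -0.2, -0.5]
opening: 1.002
```

>>> carry_out([
  {"offset":[0,0.015,0],"roll":0},
  {"offset":[0,0.015,0],"roll":0},
  {"offset":[0,0.015,0],"roll":0},
  {"offset":[0,0.015,0],"roll":0},
])

```text
time: 10.98
tool_pos: [0.4313, -0.1524, 0.1599]
ee_rot: [0.557, 0.436, -0.436, -0.556]
ft_force: [0.3, 0.1, -0.4]
opening: 0.999
```

```bash
python3 - <<'E'
from h import *
np.set_printoptions(precision=4,suppress=True)
s=r.observe();print(s["time"],s["tool_pos"],s["ft_force"],s["opening"]);R=Ro.from_quat(s["ee_rot"]).as_matrix();print(R)
im=r.grab_frame("wrist");cv2.imwrite("pics/w7.png",im[:,:,::-1])
C=cam("wrist",s)
for nm,lo,hi,z in(("blue",(100,130,50),(120,255,255),.051),("yel",(18,150,120),(35,255,255),.041)):
    for c,a,l in blobs(mask(im,lo,hi),40):
        rr=cv2.minAreaRect(np.argwhere(l)[:,::-1].astype(np.float32));b=cv2.boxPoints(rr)
        p=onz("wrist",b,z,C)
        print(nm,c,a,onz("wrist",c,z,C)[0],b.round().tolist());print(p,(p-s["tool_pos"])@R)
E
```

```text
10.9833 [ 0.4313 -0.1524  0.1599] [ 0.3336  0.0884 -0.3593] 0.9992380804307999
[[ 0.2389  0.0005 -0.971 ]
 [ 0.971  -0.0002  0.2389]
 [-0.0001 -1.     -0.0006]]
blue (np.float64(288.0), np.float64(277.0)) 22634 [ 0.4776 -0.161   0.051 ] [[138.0, 236.0], [439.0, 236.0], [439.0, 327.0], [138.0, 327.0]]
[[ 0.4175 -0.2617  0.051 ]
 [ 0.4715 -0.0432  0.051 ]
 [ 0.5534 -0.0507  0.051 ]
 [ 0.4935 -0.2926  0.051 ]] [[-0.1094  0.1089 -0.0126]
 [ 0.1157  0.1089 -0.0128]
 [ 0.128   0.1089 -0.0942]
 [-0.1212  0.109  -0.0938]]
yel (np.float64(288.8), np.float64(220.9)) 801 [ 0.4363 -0.1502  0.041 ] [[274.0, 204.0], [304.0, 204.0], [304.0, 237.0], [274.0, 237.0]]
[[ 0.4206 -0.1578  0.041 ]
 [ 0.426  -0.136   0.041 ]
 [ 0.452  -0.1419  0.041 ]
 [ 0.4465 -0.1645  0.041 ]] [[-0.0078  0.1189  0.0092]
 [ 0.0147  0.1189  0.0092]
 [ 0.0152  0.1189 -0.0175]
 [-0.0081  0.1189 -0.0175]]
```

View pics/w7.png

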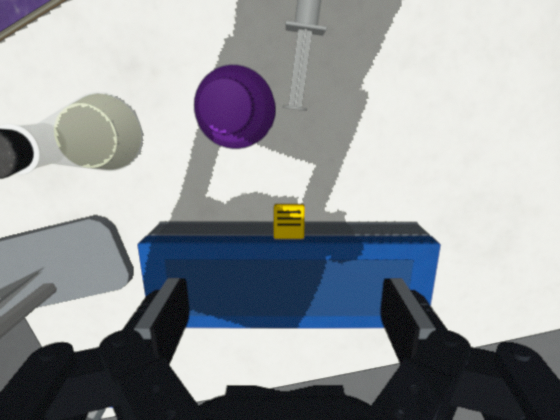

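```bash
python3 - <<'E'
from h import *
np.set_printoptions(precision=4,suppress=True)
print(r.finger_overhang)
sc=cv2.imread("pics/scene0.png")[:,:,::-1].copy();tp=cv2.imread("pics/top0.png")[:,:,::-1].copy()
for n,im in(("scene",sc),("top",tp)):
    b=[x for x in blobs(mask(im,(130,90,30),(150,255,255)),40) if True]
    print(n,[(x[0],x[1]) for x in b])
print(meet("scene",(303,270),"top",(340.5,244)))
E
```

```text
0.019
scene [((np.float64(57.6), np.float64(228.3)), 1183), ((np.float64(302.4), np.float64(278.3)), 422), ((np.float64(303.7), np.float64(385.3)), 3097), ((np.float64(258.4), np.float64(405.4)), 56)]
top [((np.float64(338.6), np.float64(247.1)), 186), ((np.float64(391.7), np.float64(286.8)), 294), ((np.float64(406.3), np.float64(325.0)), 1038), ((np.float64(122.5), np.float64(364.4)), 256)]
(array([ 0.3525, -0.1648,  0.0787]), np.float64(0.002047182836209853))
```

```bash
python3 - <<'E'
from h import *
np.set_printoptions(precision=1,suppress=True)
s={"ee_rot":[0,0,0,1],"tool_pos":np.zeros(3)}
C=cam("wrist",s)
for xx in(.0425,.026):
  for y in(.0,.006,.012,.019,.03):
    print(xx,y,proj("wrist",[[xx,y,.011],[xx+.015,y,.011],[xx,y,-.011]],C).tolist())
E
```

```text
0.0425 0.0 [[386.5742378138196, 282.3099297477259], [422.28955921542877, 282.10140616731576], [381.5627428319639, 326.6220863008215]]
0.0425 0.006 [[382.6203244448927, 275.275207971441], [416.98061952093667, 275.0981347580134], [377.9992993807282, 318.3100289546299]]
0.0425 0.012 [[378.95754419967295, 268.7624527299614], [412.0597220257876, 268.61160296642936], [374.683739025725, 310.5813641713277]]
0.0425 0.019 [[375.0115860342902, 261.7504442122811], [406.75543669420074, 261.6248875655641], [371.0962724973757, 302.2244499625368]]
0.0425 0.03 [[369.4292609237403, 251.8380916262915], [399.2465582414244, 251.74342422463803], [365.99358347046956, 290.3477336384932]]
0.026 0.0 [[347.0184369525375, 282.47859022614387], [382.9883696401432, 282.3278922617751], [343.9548512578582, 326.8545311306875]]
0.026 0.006 [[344.5854517587085, 275.41973689443876], [379.17157920408613, 275.2905235774077], [341.76244052697643, 318.5130684858507]]
0.026 0.012 [[342.33258692827764, 268.8868194409117], [375.6359957875618, 268.77555936610236], [339.723323731742, 310.75946986037627]]
0.026 0.019 [[339.9065503112141, 261.85531744371224], [371.827243469965, 261.76141802503616], [337.51779258205573, 302.3780699679091]]
0.026 0.03 [[336.47613131920724, 251.91907230653413], [366.43931652519586, 251.84645661817646], [334.38209655644823, 290.4707081984089]]
```

>>> carry_out([
  {"offset":[0.003,0.03,-0.001],"roll":0},
  {"offset":[0.003,0.06,-0.001],"roll":0},
  {"offset":[0.003,0.09,-0.001],"roll":0},
  {"offset":[0.003,0.105,-0.001],"roll":0},
  {"offset":[0.003,0.109,-0.001],"roll":0},
  {"offset":[0.003,0.109,-0.001],"roll":0},
])

```text
time: 11.53
tool_pos: [0.4329, -0.1495, 0.0505]
ee_rot: [-0.556, -0.436, 0.436, 0.557]
ft_force: [0.8, 0.8, 1.0]
opening: 0.998
```

>>> carry_out([
  {"offset":[0,0,0],"roll":0},
  {"offset":[0,0,0],"roll":0},
  {"offset":[0,0,0],"roll":0},
  {"offset":[0,0,0],"roll":0},
  {"offset":[0,0,0],"roll":0},
], fingers=130, grip_force=25)

```text
time: 11.95
tool_pos: [0.4332, -0.1503, 0.0511]
ee_rot: [0.557, 0.436, -0.436, -0.556]
ft_force: [-0.2, 0.2, 0.8]
opening: 0.486
```

```bash
python3 - <<'E'
from h import *
s=r.observe();print(s["time"],s["tool_pos"],s["ft_force"],s["opening"])
im=r.grab_frame("wrist");cv2.imwrite("pics/w8.png",im[:,:,::-1])
E
```

```text
11.95 [ 0.43319013 -0.15029346  0.05109243] [-0.2355778   0.23564983  0.77990864] 0.48635406568538436
```

View pics/w8.png

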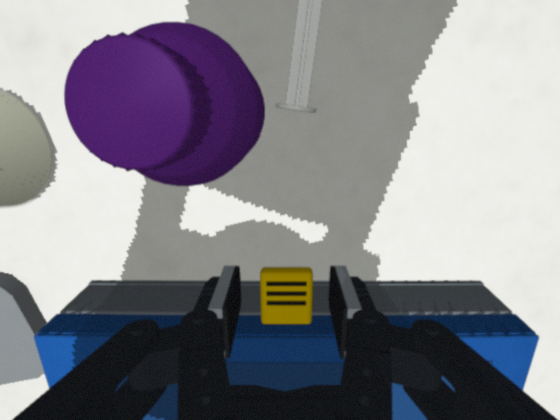

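The tab, at (287,296), sits centred between the half-closed fingers. I'll lower 3 mm, grip, and trace the arc.

>>> carry_out([
  {"offset":[0.001,0.003,0],"roll":0},
  {"offset":[0.001,0.003,0],"roll":0},
  {"offset":[0.001,0.003,0],"roll":0},
  {"offset":[0.001,0.003,0],"roll":0},
  {"offset":[0.001,0.003,0],"roll":0},
], fingers=255, grip_force=25)

```text
time: 12.42
tool_pos: [0.4329, -0.1494, 0.0473]
ee_rot: [0.557, 0.436, -0.436, -0.556]
ft_force: [-1.7, -4.8, -0.6]
opening: 0.272
```

```bash
python3 - <<'E'
import numpy as np
def f(t):
    x,z=-.092,.004
    return np.array([-(x*np.cos(t)+z*np.sin(t)-x), -(-x*np.sin(t)+z*np.cos(t)-z)])
ts=np.linspace(0,1.7,25)
for i in range(0,24,8):
    for t in ts[i+1:i+9]: print(round(t,2),(f(t)-f(ts[i])).round(4))
    print()
E
```

```text
0.07 [-0.0005 -0.0065]
0.14 [-0.0015 -0.0129]
0.21 [-0.0029 -0.0193]
0.28 [-0.0048 -0.0256]
0.35 [-0.0071 -0.0317]
0.42 [-0.0098 -0.0376]
0.5 [-0.013  -0.0433]
0.57 [-0.0165 -0.0488]

0.64 [-0.0039 -0.0052]
0.71 [-0.0082 -0.0101]
0.78 [-0.0128 -0.0147]
0.85 [-0.0178 -0.019 ]
0.92 [-0.023  -0.0229]
0.99 [-0.0285 -0.0264]
1.06 [-0.0342 -0.0296]
1.13 [-0.0401 -0.0323]

1.2 [-0.0061 -0.0023]
1.27 [-0.0124 -0.0041]
1.35 [-0.0187 -0.0055]
1.42 [-0.0252 -0.0065]
1.49 [-0.0317 -0.007 ]
1.56 [-0.0382 -0.007 ]
1.63 [-0.0447 -0.0066]
1.7 [-0.0512 -0.0057]
```

>>> carry_out([
  {"offset":[-0.001,-0.0065,-0.0005],"roll":0},
  {"offset":[-0.001,-0.013,-0.0015],"roll":0},
  {"offset":[-0.001,-0.0193,-0.003],"roll":0},
  {"offset":[-0.001,-0.0256,-0.005],"roll":0},
  {"offset":[-0.001,-0.0317,-0.007],"roll":0},
  {"offset":[-0.001,-0.0376,-0.01],"roll":0},
  {"offset":[-0.001,-0.0433,-0.013],"roll":0},
  {"offset":[-0.001,-0.0488,-0.0165],"roll":0},
])

```text
time: 13.08
tool_pos: [0.4487, -0.1535, 0.0965]
ee_rot: [-0.556, -0.436, 0.436, 0.557]
ft_force: [3.6, 3.1, -5.6]
opening: 0.273
```

```bash
python3 - <<'E'
from h import *
s=r.observe();print(s["time"],s["tool_pos"],s["ft_force"],s["opening"])
im=r.grab_frame("wrist");cv2.imwrite("pics/w9.png",im[:,:,::-1])
E
```

```text
13.0833 [ 0.44866375 -0.15345273  0.09645925] [ 3.61627675  3.11967891 -5.55202384] 0.2727907519233496
```

View pics/w9.png

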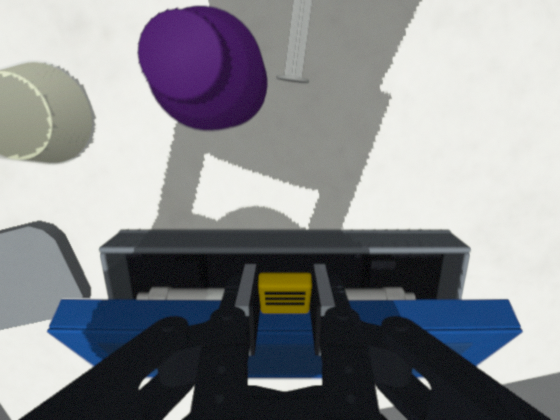

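The lid is up about 0.57 rad, with the tab pivoting between the pads at (285,290) and the column visible at about row 295. Continuing.

>>> carry_out([
  {"offset":[0,-0.0052,-0.004],"roll":0},
  {"offset":[0,-0.0101,-0.0082],"roll":0},
  {"offset":[0,-0.0147,-0.0128],"roll":0},
  {"offset":[0,-0.019,-0.0178],"roll":0},
  {"offset":[0,-0.0229,-0.023],"roll":0},
  {"offset":[0,-0.0264,-0.0285],"roll":0},
  {"offset":[0,-0.0296,-0.0342],"roll":0},
  {"offset":[0,-0.0323,-0.04],"roll":0},
])

```text
time: 13.8
tool_pos: [0.4878, -0.1632, 0.1288]
ee_rot: [-0.556, -0.436, 0.436, 0.557]
ft_force: [-1.3, 5.5, -2.0]
opening: 0.276
```

```bash
python3 - <<'E'
from h import *
s=r.observe();print(s["time"],s["tool_pos"],s["ft_force"],s["wrist_torque"],s["opening"])
im=r.grab_frame("wrist");cv2.imwrite("pics/w10.png",im[:,:,::-1])
E
```

```text
13.8 [ 0.48778265 -0.16318735  0.12882129] [-1.33388578  5.4693199  -1.99836331] [ 0.84320498  0.29991023 -0.07101324] 0.2756038309108955
```

View pics/w10.png

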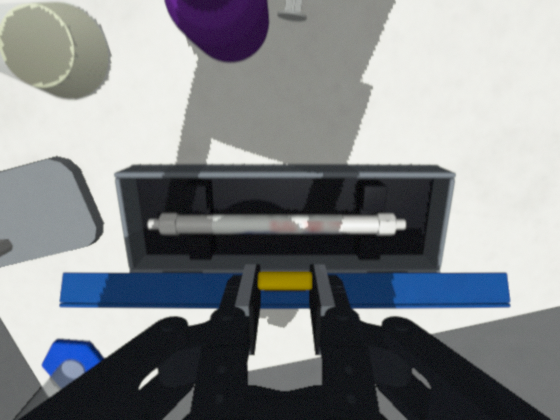

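The lid is nearly vertical and the column lies visible at (277,224). Pushing past balance.

>>> carry_out([
  {"offset":[0,-0.0023,-0.0061],"roll":0},
  {"offset":[0,-0.0041,-0.0124],"roll":0},
  {"offset":[0,-0.0055,-0.0187],"roll":0},
  {"offset":[0,-0.0065,-0.0252],"roll":0},
  {"offset":[0,-0.007,-0.0317],"roll":0},
  {"offset":[0,-0.007,-0.0382],"roll":0},
  {"offset":[0,-0.0066,-0.0447],"roll":0},
  {"offset":[0,-0.0057,-0.0512],"roll":0},
])

```text
time: 14.52
tool_pos: [0.5389, -0.1758, 0.1359]
ee_rot: [0.557, 0.437, -0.436, -0.556]
ft_force: [-0.5, 6.8, 7.0]
opening: 0.27
```

```bash
python3 - <<'E'
from h import *
s=r.observe();print(s["time"],s["tool_pos"],s["ft_force"],s["opening"])
im=r.grab_frame("wrist");cv2.imwrite("pics/w11.png",im[:,:,::-1])
E
```

```text
14.5167 [ 0.53886827 -0.17581916  0.1358529 ] [-0.47045042  6.8094527   6.95200808] 0.26960940674211653
```

View pics/w11.png

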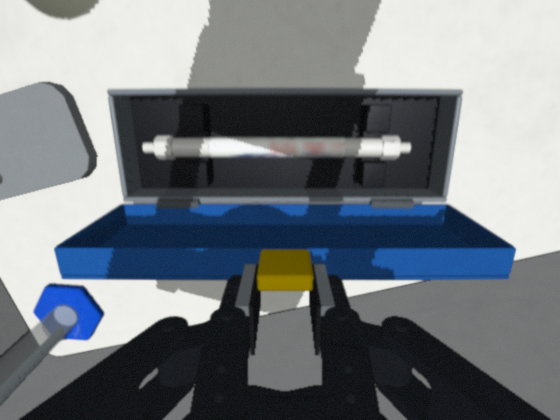

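The lid is past vertical, so I'll release it. Then I'll back up.

>>> carry_out([
  {"offset":[0,0,0],"roll":0},
  {"offset":[0,0,0],"roll":0},
  {"offset":[0,0,0],"roll":0},
  {"offset":[0,0,0],"roll":0},
  {"offset":[0,-0.02,0],"roll":0},
  {"offset":[0,-0.05,0.02],"roll":0},
  {"offset":[0,-0.08,0.045],"roll":0},
  {"offset":[0,-0.08,0.055],"roll":0},
], fingers=0)

```text
time: 15.23
tool_pos: [0.4847, -0.1637, 0.2198]
ee_rot: [0.559, 0.437, -0.435, -0.554]
ft_force: [1.0, -0.9, 0.9]
opening: 1.001
```

>>> carry_out([
  {"offset":[0,0,0],"roll":0},
  {"offset":[0,0,0],"roll":0},
  {"offset":[0,0,0],"roll":0},
  {"offset":[0,0,0],"roll":0},
])

```text
time: 15.57
tool_pos: [0.4838, -0.1626, 0.2129]
ee_rot: [-0.556, -0.436, 0.436, 0.557]
ft_force: [-0.0, 0.3, -0.3]
opening: 1.0
```

```bash
python3 - <<'E'
from h import *
s=r.observe();print(s["time"],s["tool_pos"],s["ft_force"],s["opening"])
im=r.grab_frame("wrist");cv2.imwrite("pics/w12.png",im[:,:,::-1])
cv2.imwrite("pics/s12.png",r.grab_frame("scene")[:,:,::-1])
np.savez("w12.npz",p=s["tool_pos"],q=s["ee_rot"])
E
```

```text
15.5667 [ 0.48383274 -0.16256714  0.21292722] [-0.00521832  0.25158564 -0.3035419 ] 1.0003933659930446
```

View pics/w12.png

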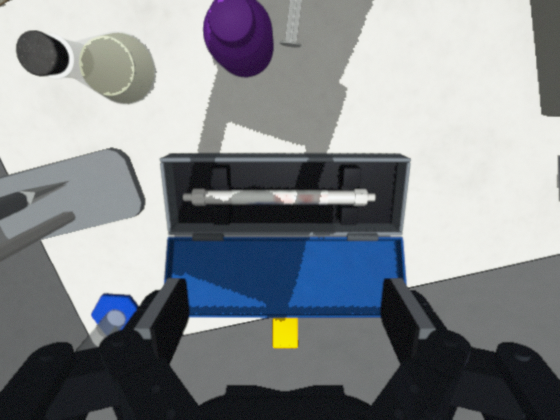

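View pics/s12.png

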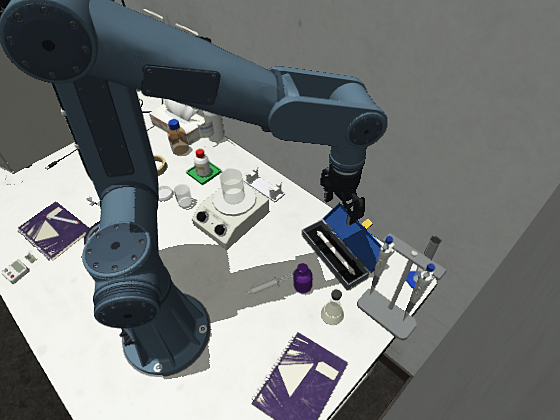

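The lid lies back, with the yellow tab at (285,333), and the column is free at (279,197). Next I'll measure the column, check the lid angle and locate the cradle.

```bash
python3 - <<'E'
from h import *
np.set_printoptions(precision=4,suppress=True)
d=np.load("w12.npz");s={"tool_pos":d["p"],"ee_rot":d["q"]};C=cam("wrist",s);R=Ro.from_quat(d["q"]).as_matrix()
im=cv2.imread("pics/w12.png")[:,:,::-1].copy()
roi=np.zeros(im.shape[:2],np.uint8);roi[170:225,176:396]=1
m=(cv2.cvtColor(im,cv2.COLOR_RGB2GRAY)>100).astype(np.uint8)*roi
b=max(blobs(m,50),key=lambda x:x[1]);pts=np.argwhere(b[2])[:,::-1].astype(float)
print(b[0],b[1],pts.min(0),pts.max(0))
rr=cv2.minAreaRect(pts.astype(np.float32));print(rr)
P=onz("wrist",pts,.03,C);c=(P[:,:2].min(0)+P[:,:2].max(0))/2
u,sv,vt=np.linalg.svd(P[:,:2]-P[:,:2].mean(0),full_matrices=False)
ax=vt[0]*np.sign(vt[0][1]);t=(P[:,:2]-P[:,:2].mean(0))@ax;n=np.array([-ax[1],ax[0]]);q=(P[:,:2]-P[:,:2].mean(0))@n
cen=P[:,:2].mean(0)+ax*(t.max()+t.min())/2+n*(q.max()+q.min())/2
print("col",P.mean(0),cen,"len",np.ptp(t),"wid",np.ptp(q),"yaw",np.arctan2(-ax[0],ax[1]))
L=R.T@(np.r_[cen,.03]-d["p"]);print("tool off",L)
# lid: hinge and tab
ch=np.array([.971,-.2395,0])
for th in(2.4,2.5,2.6):
    H=np.array([.5225,-.1715,.033]);x,z=-.092,.004
    tb=H+ch*(x*np.cos(th)+z*np.sin(th))+np.array([0,0,-x*np.sin(th)+z*np.cos(th)])
    print(th,tb,proj("wrist",tb,C))
bl=blobs(mask(im,(18,150,120),(35,255,255)),40);print([(x[0],x[1]) for x in bl])
tp=cv2.imread("pics/top0.png");cv2.imwrite("pics/cr.png",cv2.resize(tp[165:210,190:262],None,fx=10,fy=10,interpolation=2))
w=cv2.imread("pics/w6.png");cv2.imwrite("pics/cr2.png",cv2.resize(w[225:345,60:230],None,fx=4.5,fy=4.5,interpolation=2))
E
```

```text
(np.float64(281.7), np.float64(196.6)) 2408 [183. 189.] [375. 205.]
((279.0, 197.0), (16.0, 192.0), 90.0)
col [ 0.4857 -0.1655  0.03  ] [ 0.4853 -0.168 ] len 0.1815910049852363 wid 0.01568181293610527 yaw -0.24586991692709687
tool off [-0.005   0.1829 -0.003 ]
2.4 [ 0.591  -0.1884  0.0922] [[285.111  335.0958]]
2.5 [ 0.5964 -0.1897  0.0849] [[285.0912 334.896 ]]
2.6 [ 0.601  -0.1909  0.077 ] [[285.0709 333.6599]]
[((np.float64(284.5), np.float64(332.9)), 794)]
```

View pics/cr.png

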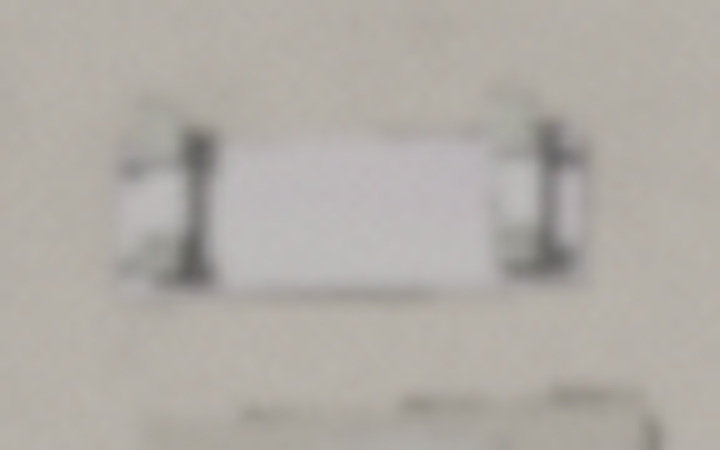

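View pics/cr2.png

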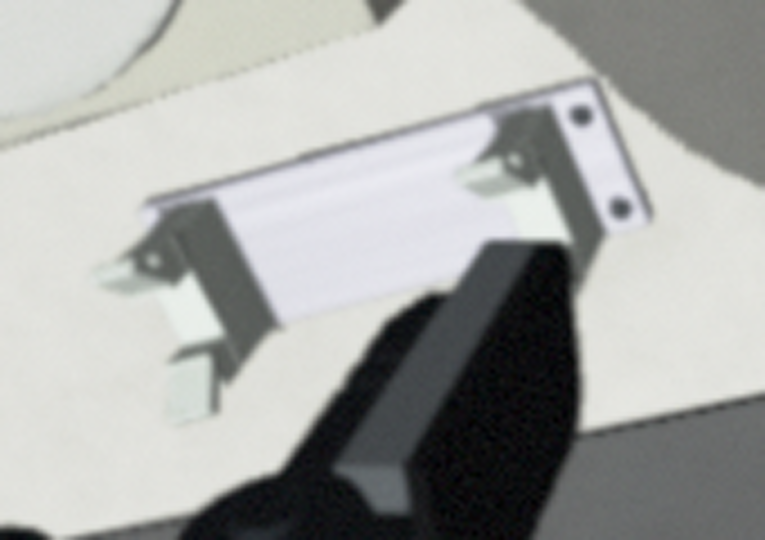

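Findings:
- The column is (0.485, -0.168), 181.6 mm long, yaw -0.246 rad, which matches the description.
- The tab pixel (284.5,333) fits a lid angle near 2.6 rad.
- In the crops, the cradle's two white posts with notches are clear.

Next I'll roll 90° over the column with narrowed fingers.

>>> carry_out([
  {"offset":[-0.005,0,-0.003],"roll":7},
  {"offset":[-0.005,0,-0.003],"roll":14},
  {"offset":[-0.005,0,-0.003],"roll":21},
  {"offset":[-0.005,0,-0.003],"roll":28},
  {"offset":[-0.005,0,-0.003],"roll":35},
  {"offset":[-0.005,0,-0.003],"roll":42},
  {"offset":[-0.005,0,-0.003],"roll":49},
  {"offset":[-0.005,0,-0.003],"roll":56},
], fingers=172, grip_force=50)

```text
time: 16.33
tool_pos: [0.4856, -0.1681, 0.2133]
ee_rot: [-0.696, -0.121, 0.122, 0.697]
ft_force: [0.7, 0.4, -0.1]
opening: 0.324
```

>>> carry_out([
  {"offset":[0,0,0],"roll":7},
  {"offset":[0,0,0],"roll":14},
  {"offset":[0,0.01,0],"roll":21},
  {"offset":[0,0.03,0],"roll":28},
  {"offset":[0,0.05,0],"roll":34},
  {"offset":[0,0.05,0],"roll":34},
  {"offset":[0,0.05,0],"roll":34},
  {"offset":[0,0.05,0],"roll":34},
])

```text
time: 17.0
tool_pos: [0.486, -0.1684, 0.1646]
ee_rot: [0.702, -0.084, 0.084, -0.702]
ft_force: [0.7, -0.3, 0.2]
opening: 0.323
```

```bash
cat > col.py <<'E'
from h import *
np.set_printoptions(precision=4,suppress=True)
def look(name,box=None):
    s=r.observe();im=r.grab_frame("wrist");cv2.imwrite(f"pics/{name}.png",im[:,:,::-1])
    print(s["time"],s["tool_pos"],s["ft_force"],s["opening"])
    return s,im,cam("wrist",s),Ro.from_quat(s["ee_rot"]).as_matrix()
E
python3 - <<'E'
from col import *
s,im,C,R=look("w13");print(R,s["qpos"])
cv2.imwrite("pics/s13.png",r.grab_frame("scene")[:,:,::-1])
L=R.T@(np.array([.4853,-.168,.03])-s["tool_pos"]);print(L)
E
```

```text
17.0 [ 0.486  -0.1684  0.1646] [ 0.6545 -0.2953  0.1861] 0.3227439443591499
[[ 0.9717  0.0002  0.2363]
 [-0.2363 -0.0002  0.9717]
 [ 0.0002 -1.     -0.0001]] [-0.5646  0.1427  1.8362 -0.      1.1625 -0.326 ]
[-0.0008  0.1346  0.0002]
```

View pics/w13.png

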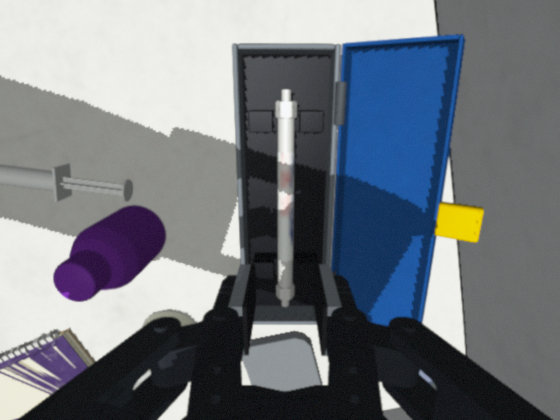

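View pics/s13.png

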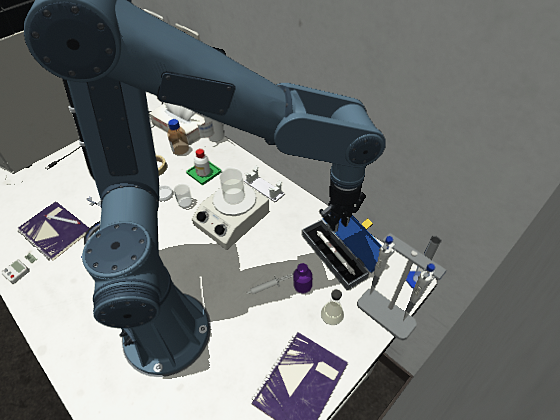

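```bash
python3 - <<'E'
from col import *
im=cv2.imread("pics/w13.png")[:,:,::-1].copy();s=r.observe();C=cam("wrist",s);R=Ro.from_quat(s["ee_rot"]).as_matrix()
g=cv2.cvtColor(im,cv2.COLOR_RGB2GRAY)
for row in(110,160,220,260,285):
    c=np.flatnonzero(g[row,262:312]>110)+262
    print(row,c.min(),c.max(),R.T@(onz("wrist",[(c.min()+c.max())/2,row],.03,C)[0]-s["tool_pos"]))
for n in((287,90),(286,305)):print(R.T@(onz("wrist",n,.03,C)[0]-s["tool_pos"]))
for n in((240,250),(328,250)):print("wall",R.T@(onz("wrist",n,.032,C)[0]-s["tool_pos"]))
E
```

```text
110 275 296 [-0.0001  0.1353  0.0757]
160 277 293 [-0.0005  0.1353  0.0388]
220 278 289 [-0.0017  0.1353 -0.01  ]
260 278 291 [-0.0009  0.1354 -0.046 ]
285 279 289 [-0.0014  0.1354 -0.07  ]
[0.001  0.1353 0.0896]
[ 0.0004  0.1354 -0.0903]
wall [-0.0379  0.1333 -0.0357]
wall [ 0.0353  0.1334 -0.0359]
```

The column is centred under the tool to within 1 mm. Descending.

>>> carry_out([
  {"offset":[0,0.03,0],"roll":0},
  {"offset":[0,0.06,0],"roll":0},
  {"offset":[0,0.085,0],"roll":0},
  {"offset":[0,0.105,0],"roll":0},
  {"offset":[0,0.12,0],"roll":0},
  {"offset":[0,0.13,0],"roll":0},
  {"offset":[0,0.134,0],"roll":0},
  {"offset":[0,0.134,0],"roll":0},
])

```text
time: 17.77
tool_pos: [0.4857, -0.1682, 0.0301]
ee_rot: [-0.702, 0.085, -0.085, 0.702]
ft_force: [0.6, 0.2, 0.5]
opening: 0.326
```

>>> carry_out([
  {"offset":[0,0,0],"roll":0},
  {"offset":[0,0,0],"roll":0},
  {"offset":[0,0,0],"roll":0},
  {"offset":[0,0,0],"roll":0},
  {"offset":[0,0,0],"roll":0},
], fingers=255, grip_force=60)

```text
time: 18.18
tool_pos: [0.4865, -0.1687, 0.0312]
ee_rot: [0.702, -0.084, 0.086, -0.702]
ft_force: [-0.0, 0.7, 7.2]
opening: 0.161
```

```bash
python3 - <<'E'
from col import *
look("w14")
E
```

```text
18.1833 [ 0.4865 -0.1687  0.0312] [-0.0209  0.6518  7.2064] 0.16090194323504625
```

View pics/w14.png

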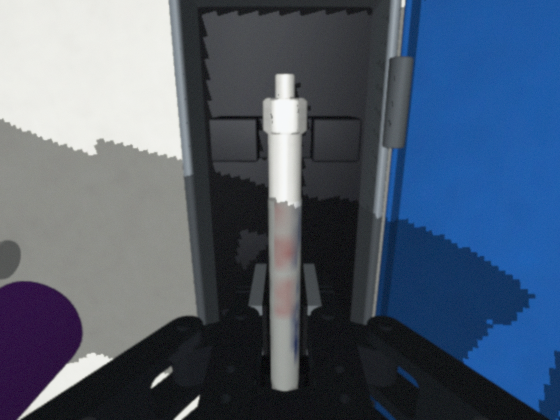

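The column is held between the pads at (287,290). Lifting.

>>> carry_out([
  {"offset":[0,-0.01,0],"roll":0},
  {"offset":[0,-0.03,0],"roll":0},
  {"offset":[0,-0.06,0],"roll":0},
  {"offset":[0,-0.09,0],"roll":0},
  {"offset":[0,-0.12,0],"roll":0},
  {"offset":[0,-0.15,0],"roll":0},
  {"offset":[0,-0.18,0],"roll":0},
  {"offset":[0,-0.2,0],"roll":0},
])

```text
time: 18.9
tool_pos: [0.4858, -0.1682, 0.2335]
ee_rot: [0.702, -0.084, 0.086, -0.702]
ft_force: [0.8, 0.4, -1.1]
opening: 0.156
```

>>> carry_out([
  {"offset":[0,0,0],"roll":0},
  {"offset":[0,0,0],"roll":0},
])

```text
time: 19.07
tool_pos: [0.4857, -0.1682, 0.2309]
ee_rot: [0.702, -0.085, 0.086, -0.702]
ft_force: [-0.7, 0.7, -3.3]
opening: 0.157
```

```bash
python3 - <<'E'
from col import *
s,im,C,R=look("w15")
t0=cv2.imread("pics/top0.png")[:,:,::-1]
# plate corners estimates in top0 crop (10x, origin 190,165): posts tops
cr=lambda x,y:(190+x/10,165+y/10)
print("posts top z.05",onz("top",[cr(150,170),cr(510,170)],.045))
print("plate corners z.008",onz("top",[cr(115,145),cr(585,130),cr(585,280),cr(115,295)],.008))
w=lambda x,y:(60+x/4.5,225+y/4.5)
E
```

```text
19.0667 [ 0.4857 -0.1682  0.2309] [-0.7304  0.6533 -3.2821] 0.15665545061725014
posts top z.05 [[0.5434 0.2472 0.045 ]
 [0.5447 0.1356 0.045 ]]
plate corners z.008 [[0.5597 0.2645 0.008 ]
 [0.5663 0.1151 0.008 ]
 [0.5177 0.114  0.008 ]
 [0.5111 0.2625 0.008 ]]
```

View pics/w15.png

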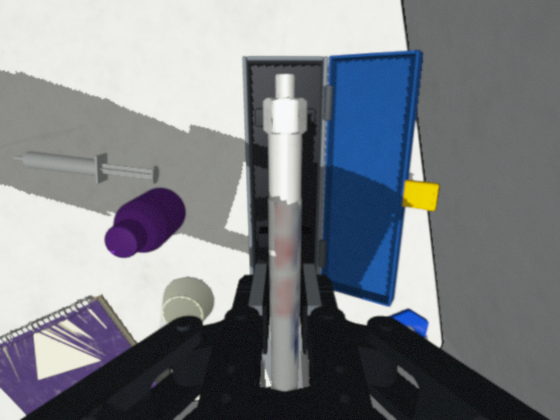

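The column is held level and clear of the case. Moving beside the cradle to measure it.

>>> carry_out([
  {"offset":[-0.004,0,0.02],"roll":-2},
  {"offset":[-0.01,0,0.055],"roll":-4},
  {"offset":[-0.017,0,0.09],"roll":-6},
  {"offset":[-0.024,0,0.125],"roll":-8},
  {"offset":[-0.03,0,0.16],"roll":-10},
  {"offset":[-0.037,0,0.195],"roll":-12},
  {"offset":[-0.043,0,0.23],"roll":-14},
  {"offset":[-0.049,0,0.264],"roll":-15},
])

```text
time: 19.78
tool_pos: [0.4993, 0.1018, 0.2274]
ee_rot: [-0.707, -0.006, 0.009, 0.707]
ft_force: [0.7, 0.0, -2.3]
opening: 0.158
```

>>> carry_out([
  {"offset":[0,0,0],"roll":0},
  {"offset":[0,0,0],"roll":0},
  {"offset":[0,0,0],"roll":0},
])

```text
time: 20.03
tool_pos: [0.5, 0.0998, 0.2281]
ee_rot: [0.707, 0.006, -0.009, -0.707]
ft_force: [-0.4, -0.6, -2.1]
opening: 0.155
```

```bash
python3 - <<'E'
from col import *
s,im,C,R=look("w16");print(R)
E
```

```text
20.0333 [0.5    0.0998 0.2281] [-0.4406 -0.5786 -2.0786] 0.1550954147492248
[[ 0.9998 -0.0038 -0.0207]
 [ 0.0207 -0.0004  0.9998]
 [-0.0038 -1.     -0.0004]]
```

View pics/w16.png

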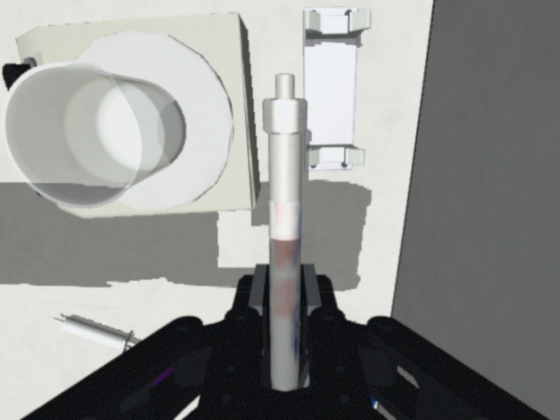

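```bash
python3 - <<'E'
import cv2
w=cv2.imread("pics/w16.png");cv2.imwrite("pics/cr3.png",cv2.resize(w[0:180,290:380],None,fx=3.3*2,fy=3.3,interpolation=2)[:, :])
cv2.imwrite("pics/cr4.png",cv2.resize(cv2.vconcat([w[0:45,295:380],w[135:180,295:380]]),None,fx=6.5,fy=6.5,interpolation=2))
E
```

```text
(no output)
```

View pics/cr4.png

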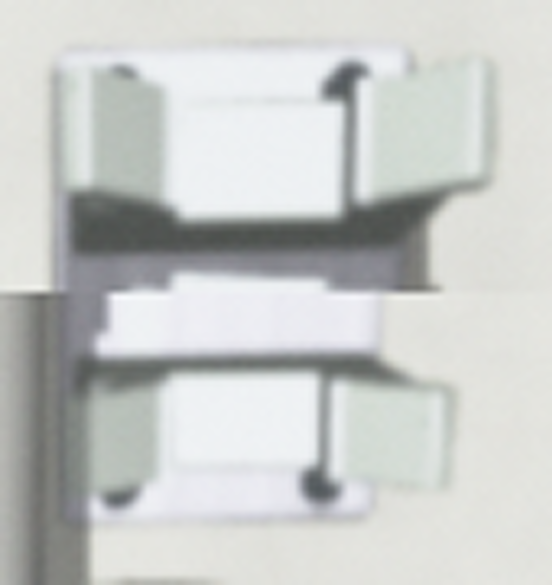

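```bash
python3 - <<'E'
from col import *
s=r.observe();C=cam("wrist",s);R=Ro.from_quat(s["ee_rot"]).as_matrix()
f=lambda p:[(295+x/6.5,(y/6.5 if y<292 else 135+(y-292.5)/6.5)) for x,y in p]
T=onz("wrist",f([(168,100),(342,97),(345,218),(178,220)]),.034,C);B=onz("wrist",f([(168,373),(318,372),(320,463),(165,467)]),.034,C)
print(T,B);a,b=T.mean(0),B.mean(0);print("posts",a,b,np.linalg.norm(a-b),"mid",(a+b)/2,"yaw",np.arctan2(-(a-b)[0],(a-b)[1]))
P=onz("wrist",f([(60,50),(405,47),(370,515),(85,515)]),.008,C);print("plate",P,P.mean(0))
l=(P[0]+P[1]-P[2]-P[3])/2;print("plate yaw",np.arctan2(-l[0],l[1]),np.linalg.norm(l))
# column tips, at tcp height
for px in((285,75),(286,388)):
    print("col end",R.T@(onz("wrist",px,s["tool_pos"][2]-.002,C)[0]-s["tool_pos"]))
m=(a+b)/2;print("off",R.T@(np.r_[m[:2],s["tool_pos"][2]]-s["tool_pos"]))
E
```

```text
[[0.5268 0.251  0.034 ]
 [0.5492 0.2518 0.034 ]
 [0.5506 0.2376 0.034 ]
 [0.5287 0.2369 0.034 ]] [[0.5322 0.1409 0.034 ]
 [0.5538 0.1415 0.034 ]
 [0.555  0.1284 0.034 ]
 [0.5325 0.1274 0.034 ]]
posts [0.5388 0.2443 0.034 ] [0.5434 0.1345 0.034 ] 0.10987130284133331 mid [0.5411 0.1894 0.034 ] yaw 0.04137704697378163
plate [[0.5138 0.2627 0.008 ]
 [0.5618 0.2641 0.008 ]
 [0.5682 0.116  0.008 ]
 [0.523  0.1151 0.008 ]] [0.5417 0.1895 0.008 ]
plate yaw 0.053035790435592464 0.14803087750600363
col end [-0.0008  0.002   0.0904]
col end [-0.0004  0.002  -0.0481]
off [ 0.0425 -0.0002  0.0894]
```

Cradle: the notch floors are 109.9 mm apart (110 expected), middle (0.541, 0.1895), yaw 0.041. The column is centred in the grip. Moving over it and partly down.

>>> carry_out([
  {"offset":[0.012,0,0.025],"roll":-0.4},
  {"offset":[0.027,0,0.056],"roll":-0.8},
  {"offset":[0.0425,0,0.0895],"roll":-1.2},
  {"offset":[0.0425,0.03,0.0895],"roll":-1.2},
  {"offset":[0.0425,0.06,0.0895],"roll":-1.2},
  {"offset":[0.0425,0.09,0.0895],"roll":-1.2},
  {"offset":[0.0425,0.11,0.0895],"roll":-1.2},
  {"offset":[0.0425,0.115,0.0895],"roll":-1.2},
])

```text
time: 20.75
tool_pos: [0.5389, 0.1881, 0.1101]
ee_rot: [0.707, 0.011, -0.017, -0.707]
ft_force: [-0.7, -0.4, -3.2]
opening: 0.158
```

>>> carry_out([
  {"offset":[0,0,0],"roll":0},
  {"offset":[0,0,0],"roll":0},
  {"offset":[0,0,0],"roll":0},
])

```text
time: 21.0
tool_pos: [0.5435, 0.1898, 0.117]
ee_rot: [-0.707, -0.015, 0.013, 0.707]
ft_force: [-0.1, 0.1, -1.5]
opening: 0.154
```

```bash
python3 - <<'E'
from col import *
s,im,C,R=look("w17");print(R);print(R.T@(np.array([.5411,.1895,.0435])-s["tool_pos"]))
E
```

```text
21.0 [0.5435 0.1898 0.117 ] [-0.1062  0.106  -1.5346] 0.1539693552941246
[[ 0.9992  0.0032 -0.0399]
 [ 0.0399  0.0003  0.9992]
 [ 0.0032 -1.      0.0002]]
[-0.0026  0.0735 -0.0002]
```

View pics/w17.png

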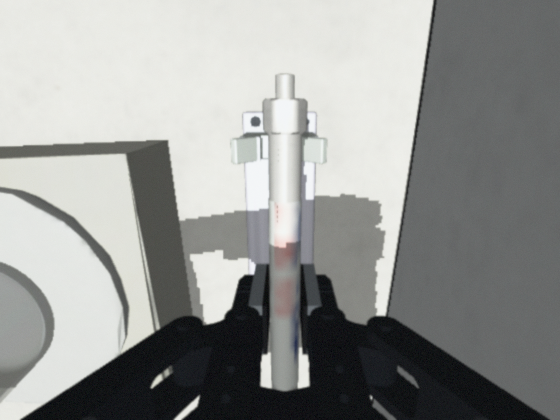

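>>> carry_out([
  {"offset":[0,0,0],"roll":0},
  {"offset":[0,0,0],"roll":0},
  {"offset":[0,0,0],"roll":0},
])

```text
time: 21.3
tool_pos: [0.5423, 0.1903, 0.116]
ee_rot: [-0.707, -0.015, 0.014, 0.707]
ft_force: [-0.8, -0.1, -2.1]
opening: 0.159
```

```bash
python3 - <<'E'
from col import *
s,im,C,R=look("w18");print(R);print(R.T@(np.array([.5411,.1895,.0435])-s["tool_pos"]))
h=cv2.cvtColor(im,cv2.COLOR_RGB2GRAY)
for row in(145,150,155):
    e=np.diff(h[row].astype(int));print(row,[(i,int(e[i])) for i in range(215,345) if abs(e[i])>14])
E
```

```text
21.3 [0.5423 0.1903 0.116 ] [-0.8497 -0.1303 -2.1153] 0.1585030857567804
[[ 0.9992  0.0014 -0.0411]
 [ 0.0411  0.0002  0.9992]
 [ 0.0014 -1.      0.0001]]
[-0.0014  0.0725 -0.0008]
145 [(238, -20), (257, 15), (258, 25), (261, -59), (262, -32), (263, 44), (264, 50), (267, -44), (268, -27), (298, -15), (299, -17), (301, 24), (302, 26), (303, 38), (325, -20), (326, -15), (329, 17)]
150 [(238, -23), (239, -16), (258, 26), (261, -64), (262, -33), (263, 50), (264, 49), (267, -45), (268, -23), (298, -16), (301, 46), (302, 44), (325, -20), (329, 24)]
155 [(238, -24), (239, -16), (258, 21), (261, -45), (262, -44), (263, 39), (264, 50), (267, -47), (268, -26), (298, -17), (301, 47), (302, 46), (324, -15), (325, -18), (329, 26)]
```

>>> carry_out([
  {"offset":[-0.0015,0.012,0],"roll":0},
  {"offset":[-0.0015,0.03,0],"roll":0},
  {"offset":[-0.0015,0.045,0],"roll":0},
  {"offset":[-0.0015,0.052,0],"roll":0},
  {"offset":[-0.0015,0.055,0],"roll":0},
  {"offset":[-0.0015,0.055,0],"roll":0},
  {"offset":[-0.0015,0.055,0],"roll":0},
])

```text
time: 21.93
tool_pos: [0.5407, 0.1903, 0.0604]
ee_rot: [-0.707, -0.015, 0.014, 0.707]
ft_force: [0.2, -0.4, -1.9]
opening: 0.158
```

```bash
python3 - <<'E'
from col import *
s,im,C,R=look("w19");print(R.T@(np.array([.5411,.1895,.0435])-s["tool_pos"]))
cv2.imwrite("pics/w19c.png",cv2.resize(im[60:260,180:390],None,fx=3,fy=3)[:,:,::-1])
E
```

```text
21.9333 [0.5407 0.1903 0.0604] [ 0.1556 -0.4257 -1.8566] 0.1580087712937646
[ 0.0003  0.0169 -0.0008]
```

View pics/w19c.png

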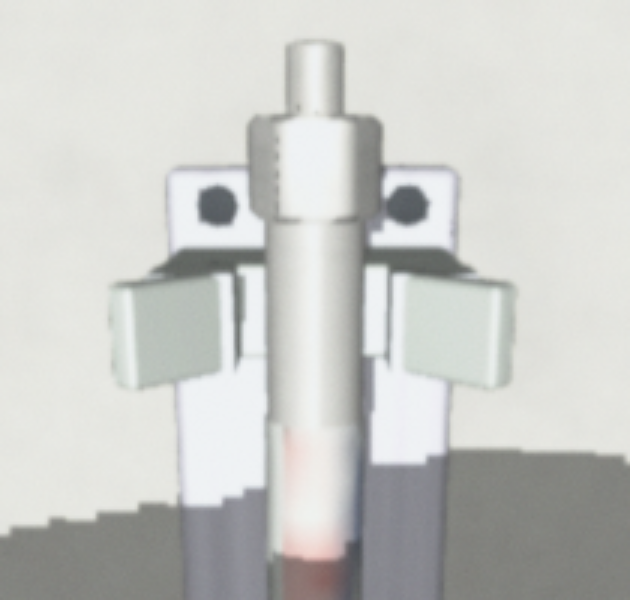

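The column is centred between the prongs, at crop (315,330) with the prongs at (115–515). Lowering slowly.

>>> carry_out([
  {"offset":[0,0.003,0],"roll":0},
  {"offset":[0,0.006,0],"roll":0},
  {"offset":[0,0.009,0],"roll":0},
  {"offset":[0,0.012,0],"roll":0},
  {"offset":[0,0.014,0],"roll":0},
  {"offset":[0,0.014,0],"roll":0},
  {"offset":[0,0.014,0],"roll":0},
])

```text
time: 22.57
tool_pos: [0.5402, 0.1902, 0.0459]
ee_rot: [0.707, 0.014, -0.015, -0.707]
ft_force: [0.1, -0.3, -3.0]
opening: 0.157
```

>>> carry_out([
  {"offset":[0,0.001,0],"roll":0},
  {"offset":[0,0.002,0],"roll":0},
  {"offset":[0,0.002,0],"roll":0},
  {"offset":[0,0.002,0],"roll":0},
])

```text
time: 22.9
tool_pos: [0.5406, 0.1902, 0.0443]
ee_rot: [-0.707, -0.015, 0.014, 0.707]
ft_force: [0.3, 0.2, -1.7]
opening: 0.155
```

>>> carry_out([
  {"offset":[0,0.001,0],"roll":0},
  {"offset":[0,0.001,0],"roll":0},
  {"offset":[0,0.001,0],"roll":0},
])

```text
time: 23.15
tool_pos: [0.5407, 0.1902, 0.0442]
ee_rot: [0.707, 0.015, -0.014, -0.707]
ft_force: [-3.5, 0.3, 7.1]
opening: 0.157
```

>>> carry_out([
  {"offset":[0,0.001,0],"roll":0},
  {"offset":[0,0.001,0],"roll":0},
  {"offset":[0,0.001,0],"roll":0},
])

```text
time: 23.4
tool_pos: [0.5407, 0.1902, 0.0442]
ee_rot: [0.707, 0.015, -0.014, -0.707]
ft_force: [-7.5, -1.3, 15.8]
opening: 0.155
```

Contact: 15.8 N upward at TCP z 0.0442, so the column sits at about 0.041. Easing the load and opening partly.

>>> carry_out([
  {"offset":[0,-0.001,0],"roll":0},
  {"offset":[0,-0.001,0],"roll":0},
  {"offset":[0,-0.001,0],"roll":0},
  {"offset":[0,-0.001,0],"roll":0},
  {"offset":[0,-0.001,0],"roll":0},
], fingers=150)

```text
time: 23.82
tool_pos: [0.5403, 0.1902, 0.0429]
ee_rot: [0.707, 0.014, -0.015, -0.707]
ft_force: [0.1, -0.1, -0.3]
opening: 0.412
```

>>> carry_out([
  {"offset":[0,-0.01,0],"roll":0},
  {"offset":[0,-0.03,0],"roll":0},
  {"offset":[0,-0.06,0],"roll":0},
  {"offset":[0,-0.09,0],"roll":0},
  {"offset":[0,-0.12,0],"roll":0},
  {"offset":[0,-0.14,0],"roll":0},
  {"offset":[0,-0.15,0],"roll":0},
  {"offset":[0,-0.15,0],"roll":0},
])

```text
time: 24.48
tool_pos: [0.5421, 0.1905, 0.1964]
ee_rot: [-0.707, -0.016, 0.013, 0.707]
ft_force: [0.9, -0.1, -0.7]
opening: 0.41
```

>>> carry_out([
  {"offset":[0,0,0],"roll":0},
  {"offset":[0,0,0],"roll":0},
  {"offset":[0,0,0],"roll":0},
])

```text
time: 24.73
tool_pos: [0.5392, 0.19, 0.191]
ee_rot: [0.707, 0.013, -0.016, -0.707]
ft_force: [0.2, -0.7, -0.4]
opening: 0.411
```

```bash
python3 - <<'E'
from col import *
s,im,C,R=look("w20")
cv2.imwrite("pics/s20.png",r.grab_frame("scene")[:,:,::-1])
E
```

```text
24.7333 [0.5392 0.19   0.191 ] [ 0.1806 -0.6872 -0.4283] 0.4110540741446964
```

View pics/w20.png

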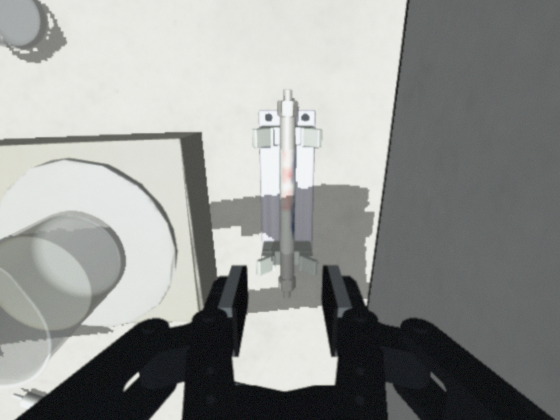

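View pics/s20.png

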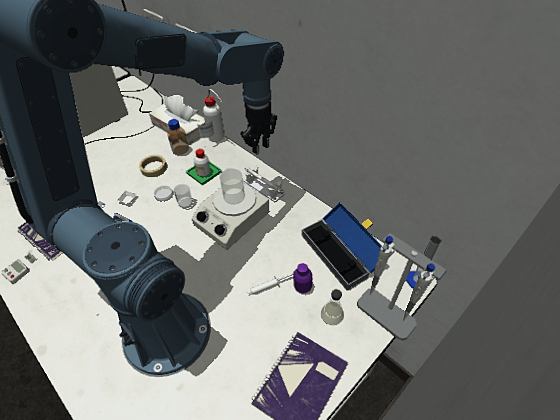

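The column lies in both notches: wrist view (287,100–297), with prongs visible either side at both posts. The lid is open and the bottle is in the tray at scene (200,163). A numeric check follows, before hand-in.

```bash
python3 - <<'E'
from col import *
s=r.observe();im=r.grab_frame("wrist");C=cam("wrist",s)
E=onz("wrist",[(288,90),(287.5,297)],.042,C);d=E[0]-E[1];print(E,"mid",E.mean(0),"len",np.linalg.norm(d),"yaw",np.arctan2(-d[0],d[1]))
sc=cv2.imread("pics/s20.png")[:,:,::-1].copy()
Y=[x for x in blobs(mask(sc,(18,150,120),(35,255,255)),8)];print([(x[0],x[1]) for x in Y])
for th in(1.9,2.2,2.4,2.5,2.6):
    ch=np.array([.971,-.2395,0]);H=np.array([.5225,-.1715,.033]);x,z=-.092,.004
    tb=H+ch*(x*np.cos(th)+z*np.sin(th))+np.array([0,0,-x*np.sin(th)+z*np.cos(th)]);print(th,proj("scene",tb))
tp=r.grab_frame("top")
for n,i,m in(("scene",sc,1),("top",tp,1)):
    print(n,[(x[0],x[1],onz(n,x[0],.1)[0]) for x in blobs(mask(i,(0,150,100),(8,255,255)),20)])
E
```

```text
[[0.5374 0.2803 0.042 ]
 [0.5447 0.0994 0.042 ]] mid [0.5411 0.1898 0.042 ] len 0.18108936713692672 yaw 0.040727849856974876
[((np.float64(366.7), np.float64(223.1)), 61)]
1.9 [[355.8642 220.7053]]
2.2 [[361.7251 220.2428]]
2.4 [[364.6071 221.1358]]
2.5 [[365.7026 221.9188]]
2.6 [[366.5581 222.9102]]
scene [((np.float64(209.2), np.float64(99.0)), 35, array([0.67  , 0.6285, 0.1   ])), ((np.float64(199.3), np.float64(151.2)), 29, array([0.4468, 0.4026, 0.1   ]))]
top [((np.float64(101.6), np.float64(151.9)), 81, array([0.6215, 0.5581, 0.1   ])), ((np.float64(148.7), np.float64(210.1)), 64, array([0.4443, 0.4021, 0.1   ]))]
```

All checks agree: column length 181 mm, middle (0.541, 0.190), yaw 0.041; lid about 2.6 rad; bottle over the tray centre. Handing in.

```bash
python3 -c "
from plant import r
print(r.sign_off(), r.observe()['time'])"
```

```text
the job is handed in; nothing more can be done
the job is handed in; nothing more can be done
```

The job is done and handed in at about 25 s of the 72 s allowed; hand-in gives no verdict. I stood the red-capped bottle in the green tray, swung the lid past balance by its tab until it fell back, and set the column into both cradle notches under force feedback.

My last camera checks before handing in all agreed:
- **Column:** its middle is at (0.541, 0.190), within about 1 mm horizontally of the measured cradle middle. Its yaw is 0.041 rad, the same as the cradle's. Its height of about 0.041–0.042 m is inferred from the arm's height at contact, not seen directly.
- **Lid:** open at about 2.6 rad, judged by the tab's position in the scene camera.
- **Bottle:** the cap is within about 4 mm of the tray centre in both outside views, and it was upright when I let go.
- **Other glassware:** not measured again at the end, but the flask and beaker look unmoved in the pictures and I never noticed the arm near them.

My first three move calls were refused because the rows had no "roll" value; nothing moved. Contact with the cradle peaked at about 16 N upward with 7.5 N sideways, well under the limits.

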